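# Pack the neighbour's almond biscuits

## Task

Pack every almond biscuit from the baking sheet into the red container for the neighbour, lifting each one with the server (never touch a biscuit with the gripper) and leaving them almond side up. Then close the lid fully and only after that swing the blue clip bar down over its edge and press it fully home, with the server left lying blade down and flat on the empty sheet. Leave the other things on the console where they are.

Things in the scene. Friction and masses are not known exactly. Their poses are not given: they have to be found in the camera images.
- server: biscuit server: polished steel blade 80 (x) x 50 (y) x 2 mm, 8 mm shank from its rear edge up to a level black handle. Origin: centre of the blade's underside, +x to the tip, z up. About 0.1 kg, centre of mass near x = -25 mm; lies steadily on the blade alone, handle in the air. Blade is slippery: a biscuit slides off beyond 10 to 15 degrees of tilt. Starts on the console at the robot's right.
- sheet: aluminium baking sheet fixed to the console, 210 (x) x 276 (y) mm, surface 3 mm above the console. Origin on the console; it spans x -80 to +130, y -138 to +138 mm, +x away from the robot. Near edge open and flat; far rim 14 mm high (inner face x = +126), a stop to push biscuits against; side rims 10 mm high (inner faces y = +-134). Stands left or right, the container on the other side.
- biscuit1: almond biscuit, rigid brown disc 56 mm across, 11 mm thick, 0.02 to 0.04 kg, pale almond on top; underside flat over 40 mm, its edge bevelled upward 4.5 mm over the outer 8 mm. Origin: centre of the underside, z up through the almond. Three or four of them start in a row across the sheet, up to 55 mm short of the far rim; None if absent.
- biscuit2: almond biscuit, rigid brown disc 56 mm across, 11 mm thick, 0.02 to 0.04 kg, pale almond on top; underside flat over 40 mm, its edge bevelled upward 4.5 mm over the outer 8 mm. Origin: centre of the underside, z up through the almond. Three or four of them start in a row across the sheet, up to 55 mm short of the far rim; None if absent.
- biscuit3: almond biscuit, rigid brown disc 56 mm across, 11 mm thick, 0.02 to 0.04 kg, pale almond on top; underside flat over 40 mm, its edge bevelled upward 4.5 mm over the outer 8 mm. Origin: centre of the underside, z up through the almond. Three or four of them start in a row across the sheet, up to 55 mm short of the far rim; None if absent.
- container: red plastic food container fixed to the console, 146 (x) x 246 (y) x 45 mm high, walls and floor 3 mm (inside 140 x 240). Origin: centre of its underside; +x away from the robot. White lid hinged along its far (+x) rim. Room for four biscuits side by side along y.
- lid (a joint): angle of the white lid (plate 146 x 246 x 5 mm): 0 = shut flat on the rim, grows as it swings up and back, 1.75 rad = stop, just past upright. Stiff hinge (0.18 N m): the lid stays where it is left, so push it all the way down.
- lid_hinge (a point): point on the lid's hinge axis at mid-width, at x = +73 mm, z = 47.5 mm in the container's frame; the axis is parallel to the container's y.
- lid_front (a point): middle of the lid's free edge, on its outer (upper when shut) face, 146 mm from the hinge.
- clip (a joint): angle of the blue clip bar (120 along y, 28 long, 4 mm thick) hinged on the lid's free edge, axis 151 mm from the lid's hinge: 0 = shut, square to the lid and flat against the container's near wall; 1.65 rad = fully open, sticking out from the lid's edge. Stiff snug pivot (0.06 N m, about 3 N at its edge): it grips where it is left, so swing it down and press it flat to the wall.
- clip_edge (a point): middle of the clip bar's free edge, 28 mm from its hinge axis.
- coaster: blue evil-eye glass coaster, 90 mm across, 6 mm thick, origin under its centre; leave alone.
- tea_glass: empty clear tea glass, 54 mm across, 85 mm high, origin under its centre; leave alone.
- key1: brass key, 63 mm long, 4 mm thick, lying flat; leave alone.
- key2: steel key, 63 mm long, 4 mm thick, lying flat; leave alone.
- cologne: amber glass bottle of cologne with a brass cap, 56 mm across, 170 mm high, origin under its centre; leave alone.
- server_tip (a point): middle of the blade's front (tip) edge, underside: 40 mm ahead of the server's origin.
- server_grip (a point): point on the handle's centre line near its front, at x = -65 mm, z = 68 mm in the server's frame. The handle runs along x from -45 to -125 mm, is 16 mm wide (y) and 18 mm high, parallel to the blade.
- biscuit4: almond biscuit, rigid brown disc 56 mm across, 11 mm thick, 0.02 to 0.04 kg, pale almond on top; underside flat over 40 mm, its edge bevelled upward 4.5 mm over the outer 8 mm. Origin: centre of the underside, z up through the almond. Three or four of them start in a row across the sheet, up to 55 mm short of the far rim; None if absent.
Things that resemble listed ones, but are neither listed nor needed, are in the scene too. Leave any pink look-alike of the biscuit4 alone.

How it is judged:
By the outcome, as a careful person would: the job done as asked, in the order asked, and still so for the second after the job is handed in, with the robot touching nothing.
Of biscuit1, biscuit2, biscuit3, biscuit4 only 3 to 4 are there at a start; the rules pass over those that are not, and their reading is None.
At some moment in a run one of biscuit1, biscuit2, biscuit3, biscuit4 may be knocked a few centimetres aside while the robot is not near it.
It also fails if it takes over 200 s, if anything falls off the work surface, if the arm or the gripper's body presses on something with over 40 N, if the wrist force passes 120 N, or if a joint passes its speed limit or range.

## Robot

A 6-joint arm with a two-finger parallel gripper is mounted at the origin on the work surface. World frame = base frame: x ahead of the robot, y to its left, z up, the work surface at z = 0. Lengths are in m, angles in rad, forces in N, time in s.
With the tool pointing down it reaches from about 0.3 to 1 m from the base axis. Payload 5.1 kg.
Tool frame: the origin (TCP) lies midway between the tips of the shut fingers; the grasp point (between the pads) lies 19 mm behind it; z points along the fingers, y is the direction in which the jaws open and shut (so a half turn about z gives the same grasp; the last joint's range is limited). The gripper opens to 95 mm and grips with 3 to 60 N. Pads are 20 mm wide; open, the fingers measure 119 mm over their backs; the gripper's body (75 mm by 180 mm) begins 59 mm behind the grasp point.
Start: joints at [-1.384, 0.124, 1.65, -0, 1.367, -0.083], TCP at [0.173, -0.626, 0.215] pointing down, gripper open.
Joint ranges: [-2.61, 2.61], [-1.02, 2.33], [0.03, 2.71], [-1.35, 4.49], [0.32, 2.68], [-2.91, 2.91]. Speed limits (rad/s): [2.57, 2.57, 3.14, 3.14, 3.14, 3.14].

## Interface

Orientations are given as [roll, pitch, yaw] about the fixed x, y, z axes, in that order (R = Rz(yaw) Ry(pitch) Rx(roll)).
In Python, from rig import robot gives the robot as it stands.
- The arm moves only by the tool jog_arm, never from a script. Its argument "motion" is a list of rows, each an object of numbers: "dx", "dy", "dz": the shift along the tool's x, y, z as a fraction of full scale; "ax", "ay", "az": the turn, a rotation vector about the tool's x, y, z as a fraction of full scale; "gripper": the opening, from 0 (shut) to 1 (fully open). A call has 1 to 12 rows; each row is the pose to reach, as a shift and turn from the pose commanded when the call began, along the tool's axes at that moment; what a row does not reach only later rows make up. Full scale, the value 1, is 100 mm for a shift and 120 degrees for a turn. A row lasts 1/10 s, in which the tool goes at most 50 mm and 8.59 degrees, less where a joint would pass 70% of its speed; a pose out of reach is approached as far as the arm can. A call with a number of a shift or a turn outside -1 to 1 is refused whole. A call with a gripper value outside its range is refused whole. The fingers move at their own pace and stop on an object; "squeeze" is the grip in N (left out, the last holds). Time passes only in rows, so rows that repeat a pose let the fingers close. It gives the time, the measured TCP pose, the force and the opening at its end, in the units of the state.
- robot.observe(): the state, without advancing time (a new reading comes with each control period).
- robot.grab_frame(name): name is "scene" or "top" or "wrist"; returns the picture (384x512x3 uint8, blue, green, red); there is no depth.
- robot.get_calibration(name): a dict with "fx", "fy", "cx", "cy" (pixels), "position" and "orientation" of the camera in the world. Camera axes: x right, y down, z forward; pixel columns grow to the right and rows downward; lengths in m; the calibration is good to about 2 mm. The wrist camera is an equidistant fisheye: a pixel r from the principal point sees the ray r / f radians off the axis. A picture is of the moment at which its call begins: read the wrist's pose just before it. get_calibration takes no time and is no camera call; for the wrist camera it gives the pose at the moment of the call.
- robot.close_job(): hands the job in, once; it reports no verdict.
The state is a dict: "t": time; "joint_pos": joint angles; "dq": joint speeds; "joint_torque": joint torques, N m; "ee_pos": TCP position; "eef_rot": TCP orientation; "wrist_force": force on the tool from outside, world axes, zero at the start; "ft_torque": the same for the moment, N m; "grip_width": finger opening in m.
Only numpy, scipy, OpenCV 4.12 (cv2) and the standard library are available. Lean on these libraries where they do the work, as an engineer would, in place of code of your own. Each camera call takes 0.05 s, during which the arm holds its last target.

## Working session

There is one attempt and no reset: what is moved stays moved. The work goes in short steps, Python scripts to look and compute and a tool call to move; the robot and the scene stay as the last step left them, time stands still between calls to the robot, and variables do not carry over. Pictures are saved under pics/ and viewed, and the job is handed in when it is done.

Besides the shell and the picture viewer there is one more tool, called after ">>>" as a command line: name --argument value ..., lists and objects as JSON in quotes. jog_arm: Moves the arm, as the interface text tells. Shift numbers are shares of 100 mm and turn numbers shares of 120 degrees, none past 1 either way. Its arguments: {"type":"object","properties":{"motion":{"type":"array","items":{"type":"object","properties":{"dx":{"type":"number","minimum":-1,"maximum":1},"dy":{"type":"number","minimum":-1,"maximum":1},"dz":{"type":"number","minimum":-1,"maximum":1},"ax":{"type":"number","minimum":-1,"maximum":1},"ay":{"type":"number","minimum":-1,"maximum":1},"az":{"type":"number","minimum":-1,"maximum":1},"gripper":{"type":"number"}}}},"squeeze":{"type":"number"}},"required":["motion"]}

```bash
mkdir -p pics; ls
cat > h.py <<'E'
import numpy as np, cv2
from rig import robot
from scipy.spatial.transform import Rotation as R
def grab(n,name,crop=None,scale=1):
    im=np.array(robot.grab_frame(n)); 
    cv2.imwrite(f'pics/{name}_raw.png',im)
    if crop: im=im[crop[1]:crop[3],crop[0]:crop[2]]
    if scale!=1: im=cv2.resize(im,None,fx=scale,fy=scale,interpolation=cv2.INTER_CUBIC)
    cv2.imwrite(f'pics/{name}.png',im)
def crop(src,name,x0,y0,x1,y1,s):
    im=cv2.imread(f'pics/{src}_raw.png')[y0:y1,x0:x1]
    cv2.imwrite(f'pics/{name}.png',cv2.resize(im,None,fx=s,fy=s,interpolation=cv2.INTER_CUBIC))
E
python3 - <<'E'
from h import *
for n in ['scene','top','wrist']:
    c=robot.get_calibration(n); print(n,c)
    grab(n,n+'0',scale=1.5)
print(robot.observe())
E
```

```text
pics
scene {'fx': 497.02185752615287, 'fy': 497.02185752615287, 'cx': 253.788103281558, 'cy': 190.0512580117644, 'position': array([1.38436835, 0.41669957, 1.19418717]), 'orientation': array([-2.4843015 ,  0.00485084,  2.01775531])}
top {'fx': 377.8167532693953, 'fy': 377.8167532693953, 'cx': 256.177734643022, 'cy': 191.81630324182458, 'position': array([0.4489838 , 0.00988127, 1.02866253]), 'orientation': array([-2.98278189, -0.0043534 , -1.59613844])}
wrist {'fx': 297.3186396354542, 'fy': 297.3186396354542, 'cx': 258.6165070618662, 'cy': 195.1029526616531, 'position': array([ 0.25091092, -0.60405259,  0.38363964]), 'orientation': array([ 2.85535984e+00,  2.38544269e-03, -1.30064799e+00])}
{'t': 0.15, 'joint_pos': array([-1.38361019e+00,  1.24343126e-01,  1.65133948e+00, -2.08228734e-05,
        1.36750721e+00, -8.26169938e-02]), 'dq': array([-0.00023511, -0.00140863, -0.00431655, -0.00138806,  0.00255757,
       -0.00168359]), 'joint_torque': array([-5.89411175e-04, -4.18193185e+01, -3.60471976e+01,  7.74590462e-02,
        4.68743476e-02, -1.03780103e-04]), 'ee_pos': array([ 0.17311547, -0.62601069,  0.21368962]), 'eef_rot': array([-3.13999926e+00, -1.11484799e-04,  2.69807259e-01]), 'wrist_force': array([-0.02784301,  0.38327497, -0.65584854]), 'ft_torque': array([ 0.00232264, -0.00235872,  0.00022828]), 'grip_width': 0.09476905266589232}
```

View pics/scene0.png

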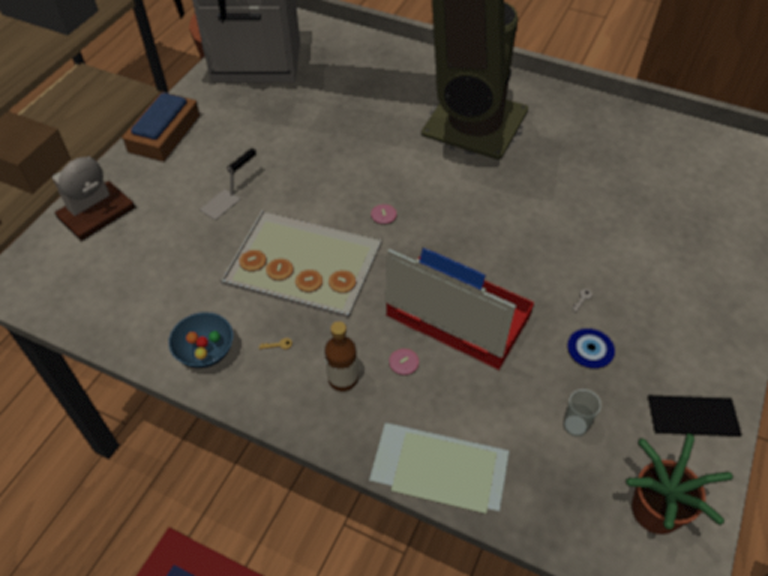

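View pics/top0.png

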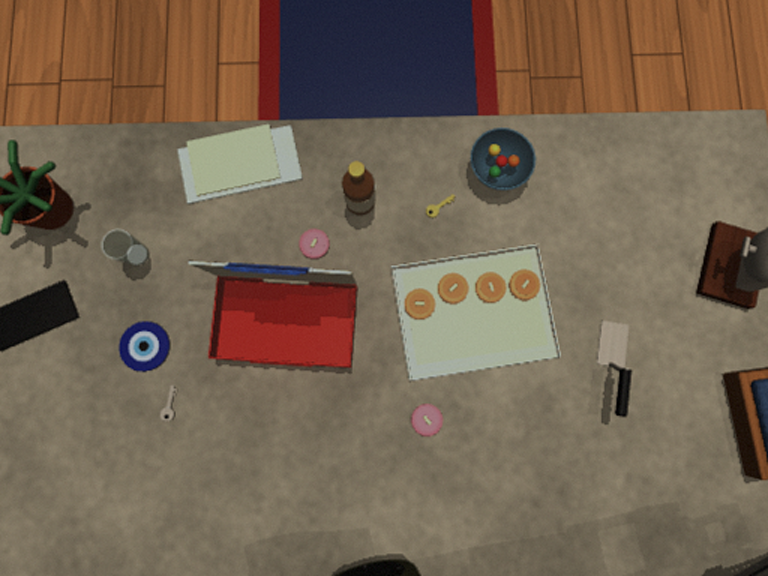

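View pics/wrist0.png

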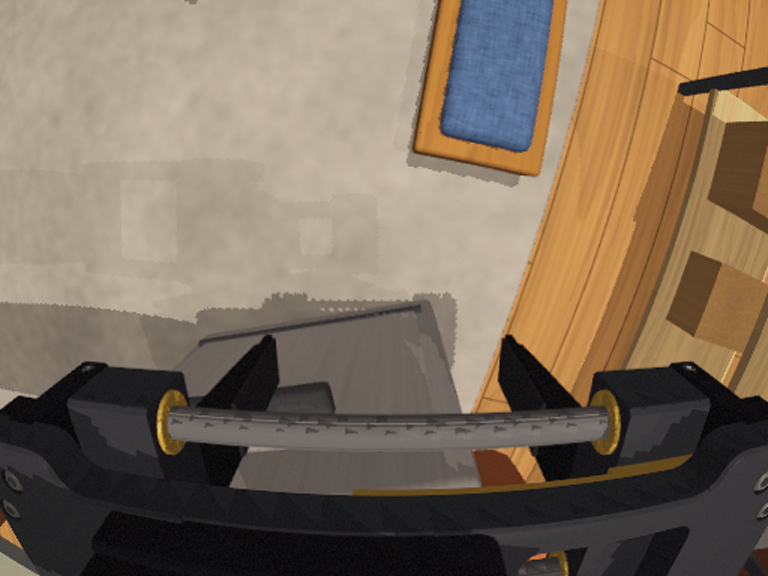

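Run:
```python
from h import *
crop('top0','c1',250,155,380,260,6)
crop('top0','c2',120,160,250,255,6)
crop('top0','c3',380,200,440,290,6)
```

```text
(no output)
```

View pics/c1.png

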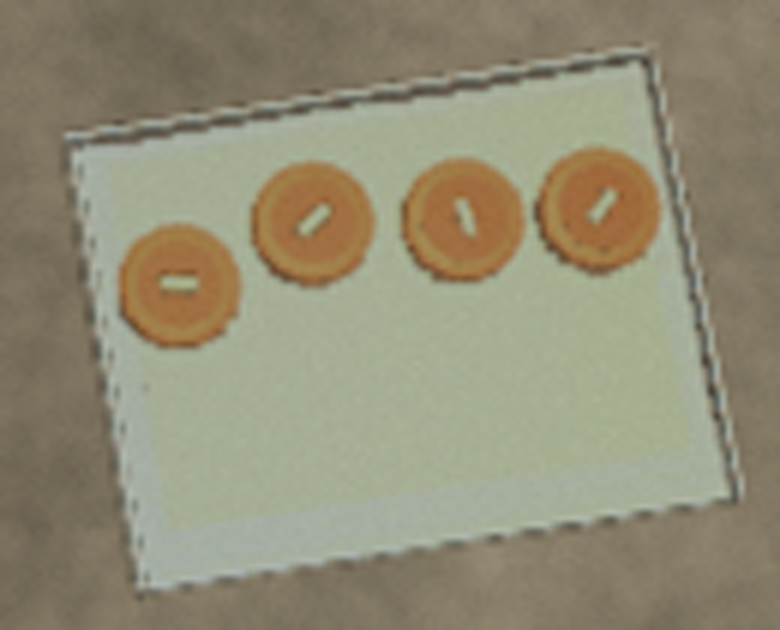

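View pics/c2.png

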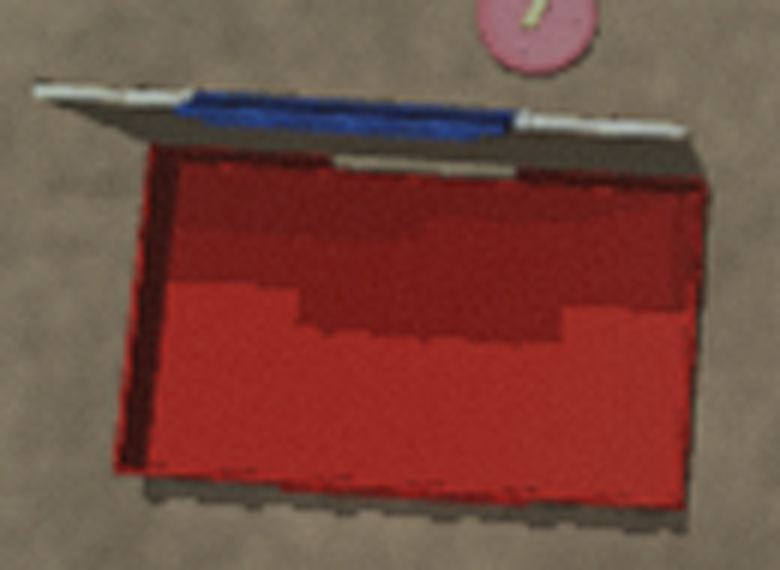

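View pics/c3.png

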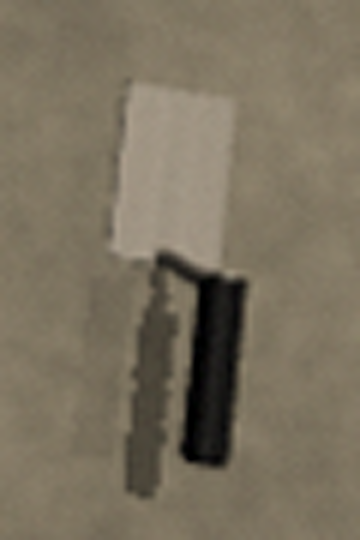

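```bash
cat >> h.py <<'E'
def ray(cam,u,v,cal=None):
    c=cal or robot.get_calibration(cam)
    M=R.from_euler('xyz',c['orientation']).as_matrix()
    if cam=='wrist':
        dx,dy=u-c['cx'],v-c['cy']; r=np.hypot(dx,dy); th=r/c['fx']; d=np.array([np.sin(th)*dx/max(r,1e-9),np.sin(th)*dy/max(r,1e-9),np.cos(th)])
    else: d=np.array([(u-c['cx'])/c['fx'],(v-c['cy'])/c['fy'],1.])
    return np.array(c['position']),M@d
def px(cam,u,v,z,cal=None):
    p,d=ray(cam,u,v,cal); return p+d*(z-p[2])/d[2]
def cp(x0,y0,s,pts): return [((x+.5)/s-.5+x0,(y+.5)/s-.5+y0) for x,y in pts]
def proj(cam,P,cal=None):
    c=cal or robot.get_calibration(cam)
    M=R.from_euler('xyz',c['orientation']).as_matrix()
    q=M.T@(np.array(P)-c['position'])
    if cam=='wrist':
        r=np.hypot(q[0],q[1]); th=np.arctan2(r,q[2]); return c['cx']+c['fx']*th*q[0]/r,c['cy']+c['fx']*th*q[1]/r
    return c['cx']+c['fx']*q[0]/q[2],c['cy']+c['fy']*q[1]/q[2]
def fitrect(W,T):
    # fit rigid 2D: world = o + Rz(yaw) T
    W=np.array(W)[:,:2];T=np.array(T,float)
    wm,tm=W.mean(0),T.mean(0); a=W-wm;b=T-tm
    yaw=np.arctan2((b[:,0]*a[:,1]-b[:,1]*a[:,0]).sum(),(b*a).sum())
    c,s=np.cos(yaw),np.sin(yaw);Rm=np.array([[c,-s],[s,c]])
    return wm-Rm@tm,yaw,np.linalg.norm(a-b@Rm.T,axis=1)
E
python3 - <<'E'
from h import *
np.set_printoptions(precision=4,suppress=True)
pc=cp(250,155,6,[(68,135),(650,48),(740,498),(143,590)])
W=[px('top',*p,z) for p,z in zip(pc,[.012,.012,.004,.004])]
print('sheet',fitrect(W,[(.13,.138),(.13,-.138),(-.08,-.138),(-.08,.138)]))
for p in cp(250,155,6,[(180,286),(313,223),(464,219),(600,209)]): print('bis',px('top',*p,.014-.003))
pc=cp(120,160,6,[(150,147),(707,183),(685,508),(117,470)])
W=[px('top',*p,.045) for p in pc]
print('cont',fitrect(W,[(.073,.123),(.073,-.123),(-.073,-.123),(-.073,.123)]))
pc=cp(380,200,6,[(130,82),(235,97),(222,272),(115,253)])
W=[px('top',*p,.002) for p in pc]
print('serv',fitrect(W,[(.04,.025),(.04,-.025),(-.04,-.025),(-.04,.025)]))
pc=cp(380,200,6,[(200,278),(245,280),(230,462),(183,462)])
W=[px('top',*p,.077) for p in pc]
print('handle',fitrect(W,[(-.045,.008),(-.045,-.008),(-.125,-.008),(-.125,.008)]))
for n,x,y in [('lidL',35,90),('lidR',690,128)]:
  p=cp(120,160,6,[(x,y)])[0]; print(n,px('top',*p,.19))
E
```

```text
sheet (array([ 0.5415, -0.1646]), np.float64(0.1299216432322015), array([0.0018, 0.0034, 0.0014, 0.0032]))
bis [ 0.5815 -0.0615  0.011 ]
bis [ 0.6089 -0.123   0.011 ]
bis [ 0.6091 -0.1919  0.011 ]
bis [ 0.6122 -0.2541  0.011 ]
cont (array([0.5527, 0.1792]), np.float64(-0.08839648182597218), array([0.002 , 0.0024, 0.0018, 0.0027]))
serv (array([ 0.5013, -0.4104]), np.float64(-0.17385273914266872), array([0.0011, 0.0013, 0.0006, 0.0016]))
handle (array([ 0.5008, -0.4034]), np.float64(-0.1735010238435679), array([0.0035, 0.002 , 0.004 , 0.002 ]))
lidL [0.6299 0.2974 0.19  ]
lidR [0.6093 0.0509 0.19  ]
```

```bash
cat >> h.py <<'E'
np.set_printoptions(precision=4,suppress=True)
def go(pos,yaw,pitch=0.0,tip=None):
    """tool target: x axis at heading yaw; pitch>0 = tool x dips downward (rotation about tool's -y..)."""
    s=robot.observe(); p=np.array(s['ee_pos']); Rc=R.from_euler('xyz',s['eef_rot'])
    Rd=R.from_euler('z',yaw)*R.from_euler('y',pitch)*R.from_euler('x',np.pi)
    d=Rc.inv().apply(np.array(pos)-p)/0.1
    rv=(Rc.inv()*Rd).as_rotvec()/np.radians(120)
    print('t %.2f pos'%s['t'],p,'rot',np.array(s['eef_rot']),'F',np.array(s['wrist_force']),'w %.4f'%s['grip_width'])
    print('  d',d,'a',rv)
# held server: pose of server origin -> TCP.  offset of TCP in server frame (set after grasp)
E
python3 - <<'E'
from h import *
go([.437,-.396,.215],-.174)
E
```

```text
t 0.15 pos [ 0.1731 -0.626   0.2137] rot [-3.14   -0.0001  0.2698] F [-0.0278  0.3833 -0.6558] w 0.0948
  d [ 3.1565 -1.5135 -0.0103] a [-0.0008  0.0001  0.2119]
```

>>> jog_arm --motion '[{"dx":0.5,"dy":-0.25,"dz":0},{"dx":1,"dy":-0.5},{"dx":1,"dy":-0.5},{"dx":1,"dy":-0.5}]'

```text
invalid input
```

>>> jog_arm --motion '[{"dx":0.5,"dy":-0.25,"dz":0},{"dx":1,"dy":-0.5},{"dx":1,"dy":-0.5},{"dx":1,"dy":-0.5}]'

```text
invalid input
```

Run:
```python
from h import *
go([.437,-.396,.215],-.174)
```

```text
t 0.15 pos [ 0.1731 -0.626   0.2137] rot [-3.14   -0.0001  0.2698] F [-0.0278  0.3833 -0.6558] w 0.0948
  d [ 3.1565 -1.5135 -0.0103] a [-0.0008  0.0001  0.2119]
```

>>> jog_arm --motion '[{"dx":0.5,"dy":-0.25,"dz":0,"ax":0,"ay":0,"az":0,"gripper":1},{"dx":1,"dy":-0.5,"dz":0,"ax":0,"ay":0,"az":0,"gripper":1},{"dx":1,"dy":-0.5,"dz":0,"ax":0,"ay":0,"az":0,"gripper":1}]'

```text
t: 0.45
ee_pos: [0.2588, -0.5488, 0.2142]
eef_rot: [-3.14, -0.001, 0.273]
wrist_force: [0.5, 0.5, -0.3]
grip_width: 0.095
```

>>> jog_arm --motion '[{"dx":0.5,"dy":-0.25,"dz":0,"ax":0,"ay":0,"az":0.05,"gripper":1},{"dx":1,"dy":-0.5,"dz":0,"ax":0,"ay":0,"az":0.1,"gripper":1}]'

```text
t: 0.65
ee_pos: [0.3309, -0.4841, 0.2144]
eef_rot: [3.142, 0.0, 0.054]
wrist_force: [1.1, -0.2, 0.8]
grip_width: 0.0951
```

>>> jog_arm --motion '[{"dx":0.5,"dy":-0.15,"dz":0,"ax":0,"ay":0,"az":0.05,"gripper":1},{"dx":0.9,"dy":-0.3,"dz":0,"ax":0,"ay":0,"az":0.112,"gripper":1},{"dx":0.9,"dy":-0.3,"dz":0,"ax":0,"ay":0,"az":0.112,"gripper":1},{"dx":0.9,"dy":-0.3,"dz":0,"ax":0,"ay":0,"az":0.112,"gripper":1}]'

```text
t: 1.05
ee_pos: [0.4189, -0.449, 0.2142]
eef_rot: [3.142, 0.001, -0.171]
wrist_force: [-0.5, -0.1, 0.4]
grip_width: 0.0952
```

Run:
```python
from h import *
go([.437,-.396,.215],-.174)
c=robot.get_calibration('wrist'); print(c)
grab('wrist','w1',scale=1.5)
for P in [(.437,-.396,.068),(.5013-.04*.985-.025*.173,-.4104+.04*.173-.025*.985,.002),(.5013+.04*.985,-.4104-.04*.173,.002)]: print(np.array(proj('wrist',P,c))*1.5)
```

```text
t 1.05 pos [ 0.4189 -0.449   0.2142] rot [ 3.1416  0.0011 -0.1711] F [-0.4756 -0.1087  0.3668] w 0.0952
  d [ 0.0884 -0.5536 -0.008 ] a [0.     0.0005 0.0014]
{'fx': 297.3186396354542, 'fy': 297.3186396354542, 'cx': 258.6165070618662, 'cy': 195.1029526616531, 'position': array([ 0.4985, -0.4618,  0.3842]), 'orientation': array([ 2.8539,  0.0005, -1.7416])}
[313.9752 264.1561]
[357.6402 217.937 ]
[327.8056 125.7453]
```

View pics/w1.png

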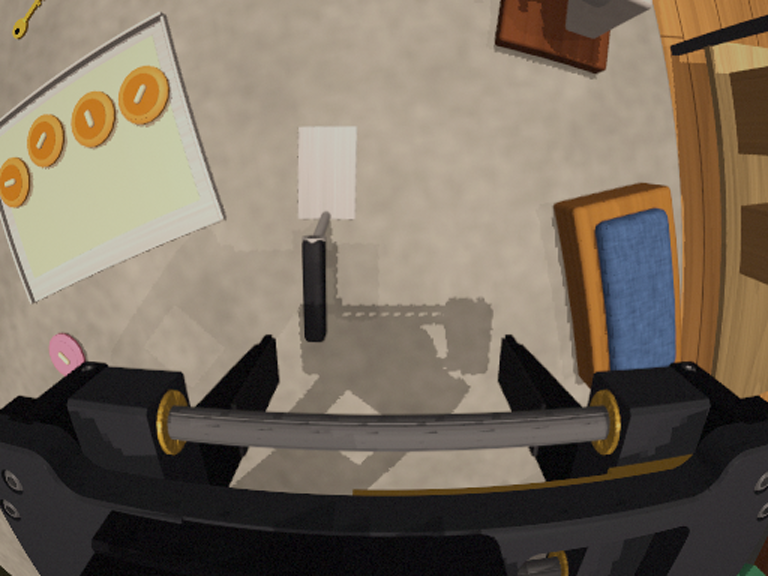

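>>> jog_arm --motion '[{"dx":0.088,"dy":-0.5,"dz":0,"ax":0,"ay":0,"az":0,"gripper":1},{"dx":0.088,"dy":-0.554,"dz":0.5,"ax":0,"ay":0,"az":0,"gripper":1},{"dx":0.088,"dy":-0.554,"dz":1,"ax":0,"ay":0,"az":0,"gripper":1},{"dx":0.088,"dy":-0.554,"dz":1,"ax":0,"ay":0,"az":0,"gripper":1},{"dx":0.088,"dy":-0.554,"dz":1,"ax":0,"ay":0,"az":0,"gripper":1}]'

```text
t: 1.6
ee_pos: [0.4354, -0.3968, 0.1143]
eef_rot: [-3.14, 0.002, -0.176]
wrist_force: [0.3, -0.3, 0.7]
grip_width: 0.0952
```

Run:
```python
from h import *
go([.437,-.396,.049],-.174)
c=robot.get_calibration('wrist')
grab('wrist','w2',scale=1.5)
for P in [(.437,-.396,.068),(.437-.059,-.396+.0104,.077)]: print(np.array(proj('wrist',P,c))*1.5)
```

```text
t 1.60 pos [ 0.4354 -0.3968  0.1143] rot [-3.1404  0.0019 -0.1758] F [ 0.2814 -0.3042  0.6513] w 0.0952
  d [ 0.0151 -0.0103  0.6534] a [-0.0006  0.0009 -0.0008]
[387.9704 320.8637]
[388.0436 427.8593]
```

View pics/w2.png

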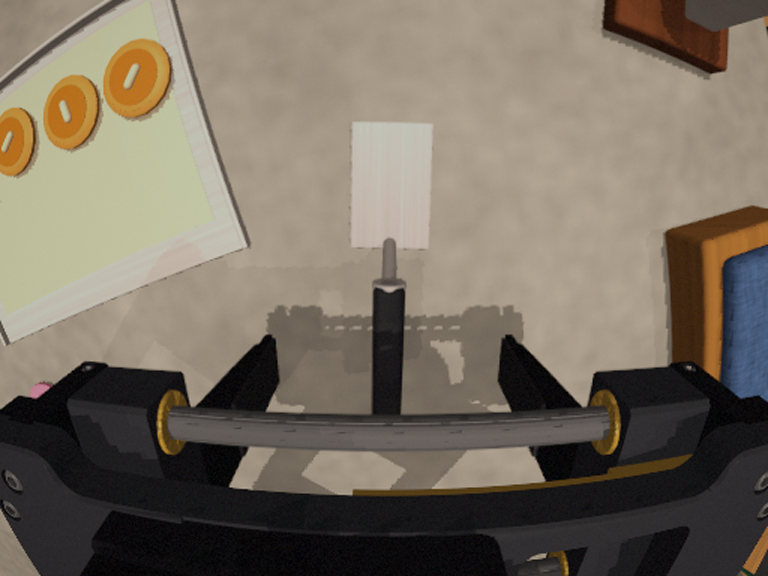

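>>> jog_arm --motion '[{"dx":0,"dy":0,"dz":0.4,"ax":0,"ay":0,"az":0,"gripper":1},{"dx":0,"dy":0,"dz":0.65,"ax":0,"ay":0,"az":0,"gripper":1},{"dx":0,"dy":0,"dz":0.65,"ax":0,"ay":0,"az":0,"gripper":1},{"dx":0,"dy":0,"dz":0.65,"ax":0,"ay":0,"az":0,"gripper":0.5},{"dx":0,"dy":0,"dz":0.65,"ax":0,"ay":0,"az":0,"gripper":0},{"dx":0,"dy":0,"dz":0.65,"ax":0,"ay":0,"az":0,"gripper":0},{"dx":0,"dy":0,"dz":0.65,"ax":0,"ay":0,"az":0,"gripper":0},{"dx":0,"dy":0,"dz":0.65,"ax":0,"ay":0,"az":0,"gripper":0},{"dx":0,"dy":0,"dz":0.65,"ax":0,"ay":0,"az":0,"gripper":0},{"dx":0,"dy":0,"dz":0.65,"ax":0,"ay":0,"az":0,"gripper":0}]' --squeeze 50

```text
t: 2.65
ee_pos: [0.4368, -0.3962, 0.0497]
eef_rot: [-3.142, 0.0, -0.174]
wrist_force: [0.6, 1.0, 0.6]
grip_width: 0.0443
```

Run:
```python
from h import *
go([.437,-.396,.049],-.174)
c=robot.get_calibration('wrist'); print(c['position'],c['orientation'])
grab('wrist','w3',scale=1.5)
```

```text
t 2.65 pos [ 0.4368 -0.3962  0.0497] rot [-3.1415  0.0001 -0.1742] F [0.6136 0.9741 0.5571] w 0.0443
  d [ 0.0014 -0.0025  0.0066] a [-0.      0.     -0.0001]
[ 0.5163 -0.4092  0.2198] [ 2.8549  0.0006 -1.7446]
```

View pics/w3.png

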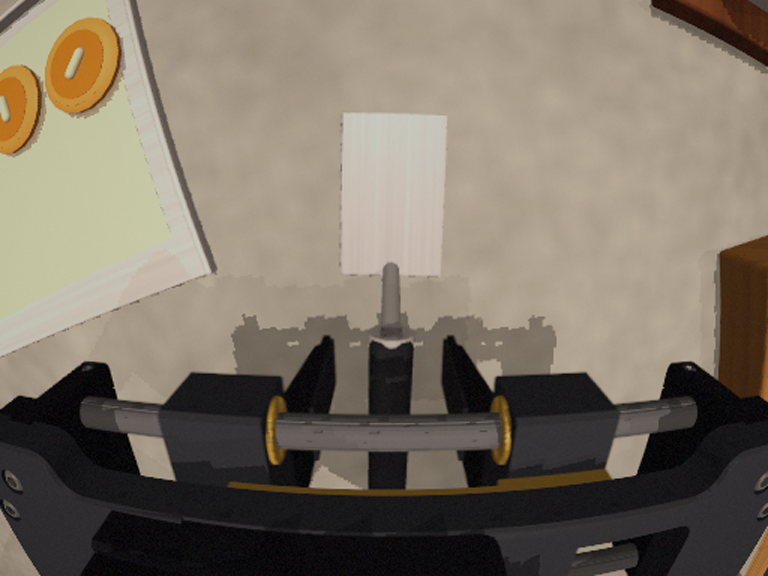

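>>> jog_arm --motion '[{"dx":0,"dy":0,"dz":0,"ax":0,"ay":0,"az":0,"gripper":0},{"dx":0,"dy":0,"dz":0,"ax":0,"ay":0,"az":0,"gripper":0},{"dx":0,"dy":0,"dz":0,"ax":0,"ay":0,"az":0,"gripper":0},{"dx":0,"dy":0,"dz":0,"ax":0,"ay":0,"az":0,"gripper":0},{"dx":0,"dy":0,"dz":0,"ax":0,"ay":0,"az":0,"gripper":0},{"dx":0,"dy":0,"dz":0,"ax":0,"ay":0,"az":0,"gripper":0}]' --squeeze 55

```text
t: 3.3
ee_pos: [0.4368, -0.3962, 0.0496]
eef_rot: [-3.141, 0.0, -0.174]
wrist_force: [1.5, 1.1, -0.2]
grip_width: 0.0155
```

Run:
```python
from h import *
go([.437,-.396,.049],-.174)
c=robot.get_calibration('wrist')
grab('wrist','w4',scale=1.5)
T=R.from_euler('xyz',robot.observe()['eef_rot']);
```

```text
t 3.30 pos [ 0.4368 -0.3962  0.0496] rot [-3.1415  0.0001 -0.1742] F [ 1.4661  1.1403 -0.1905] w 0.0155
  d [ 0.0014 -0.0026  0.0058] a [-0.      0.     -0.0001]
```

View pics/w4.png

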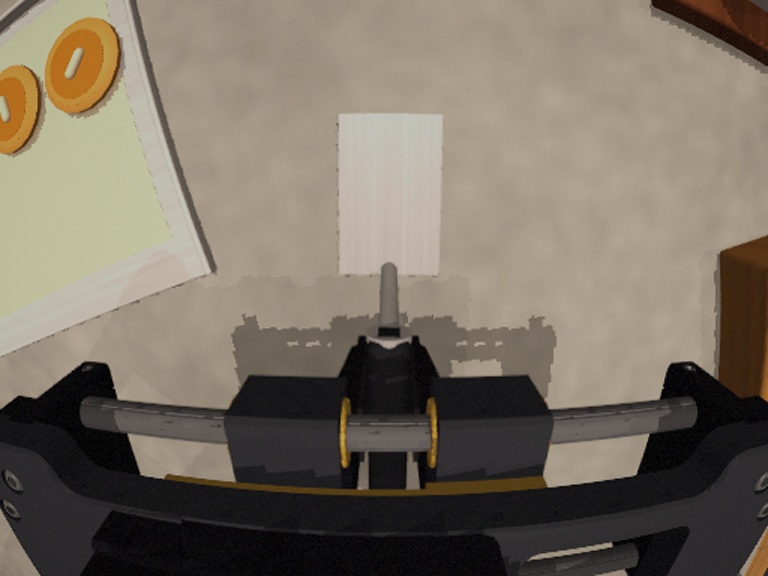

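Run:
```python
from h import *
c=robot.get_calibration('wrist')
W=[px('wrist',x/1.5,y/1.5,.002,c) for x,y in [(338,114),(442,114),(440,275),(339,275)]]
o,y,e=fitrect(W,[(.04,.025),(.04,-.025),(-.04,-.025),(-.04,.025)]); print(o,y,e)
s=robot.observe(); d=o-s['ee_pos'][:2]; yw=s['eef_rot'][2]
print('server origin in tool: fwd',d@[np.cos(yw),np.sin(yw)],'left',d@[-np.sin(yw),np.cos(yw)])
```

```text
[ 0.5015 -0.4074] -0.1754914340893437 [0.0001 0.0002 0.0005 0.0006]
server origin in tool: fwd 0.06568698497908423 left 0.00019570214378545874
```

```bash
cat >> h.py <<'E'
SO=np.array([.5415,-.1646]);SY=.13
CO=np.array([.5527,.1792]);CY=-.0884
OFF=np.array([-.0657,-.0002,.0496])
def fr(o,y,x,yy): c,s=np.cos(y),np.sin(y); return o+np.array([c*x-s*yy,s*x+c*yy])
def gos(o,yaw,pitch=0.):
    Rs=R.from_euler('z',yaw)*R.from_euler('y',pitch)
    go(np.array(o)+Rs.apply(OFF),yaw,pitch)
def where():
    s=robot.observe(); Rs=R.from_euler('xyz',s['eef_rot'])*R.from_euler('x',-np.pi)
    return np.array(s['ee_pos'])-Rs.apply(OFF), Rs.as_euler('xyz')
E
python3 - <<'E'
from h import *
p=fr(SO,SY,-.03,-.098); gos([*p,.06],SY)
E
```

```text
t 3.35 pos [ 0.4368 -0.3962  0.0496] rot [-3.1415  0.0001 -0.1742] F [-0.1583 -0.4113  0.3258] w 0.0156
  d [ 0.0105 -1.2392 -0.6002] a [-0.      0.     -0.1453]
```

>>> jog_arm --motion '[{"dx":0,"dy":0,"dz":-0.3,"ax":0,"ay":0,"az":0,"gripper":0},{"dx":0,"dy":0,"dz":-0.6,"ax":0,"ay":0,"az":0,"gripper":0},{"dx":0,"dy":0,"dz":-0.6,"ax":0,"ay":0,"az":0,"gripper":0}]'

```text
t: 3.65
ee_pos: [0.4392, -0.3987, 0.1147]
eef_rot: [3.136, -0.007, -0.174]
wrist_force: [0.6, -0.6, -0.3]
grip_width: 0.0157
```

Run:
```python
from h import *
p=fr(SO,SY,-.03,-.098); gos([*p,.06],SY)
```

```text
t 3.65 pos [ 0.4392 -0.3987  0.1147] rot [ 3.1362 -0.0072 -0.1742] F [ 0.5632 -0.6453 -0.3302] w 0.0157
  d [-0.0172 -1.26    0.0444] a [ 0.0031 -0.003  -0.1453]
```

>>> jog_arm --motion '[{"dx":0,"dy":-0.4,"dz":0,"ax":0,"ay":0,"az":-0.05,"gripper":0},{"dx":0,"dy":-0.8,"dz":0,"ax":0,"ay":0,"az":-0.1,"gripper":0},{"dx":0,"dy":-1,"dz":0,"ax":0,"ay":0,"az":-0.145,"gripper":0},{"dx":0,"dy":-1,"dz":0,"ax":0,"ay":0,"az":-0.145,"gripper":0},{"dx":0,"dy":-1,"dz":0,"ax":0,"ay":0,"az":-0.145,"gripper":0}]'

```text
t: 4.15
ee_pos: [0.4539, -0.2976, 0.1088]
eef_rot: [-3.141, 0.001, 0.129]
wrist_force: [-0.3, -0.3, -1.1]
grip_width: 0.0159
```

Run:
```python
from h import *
p=fr(SO,SY,-.03,-.098); gos([*p,.06],SY)
c=robot.get_calibration('wrist')
grab('wrist','w5',scale=1.5)
np.save('c5.npy',c,allow_pickle=True)
for P in [fr(SO,SY,.0585,-.098),fr(SO,SY,.0635,-.0358)]: print(np.array(proj('wrist',[*P,.014],c))*1.5)
for q in [(.13,-.138),(-.08,-.138)]: print(np.array(proj('wrist',[*fr(SO,SY,*q),.003],c))*1.5)
```

```text
t 4.15 pos [ 0.4539 -0.2976  0.1088] rot [-3.1413  0.0009  0.1289] F [-0.3462 -0.3251 -1.1423] w 0.0159
  d [ 0.0841 -0.2231 -0.0079] a [-0.0001  0.0004 -0.0005]
[350.9791  31.6446]
[249.4478  31.6368]
[416.5915 -61.185 ]
[417.0495 255.0808]
```

View pics/w5.png

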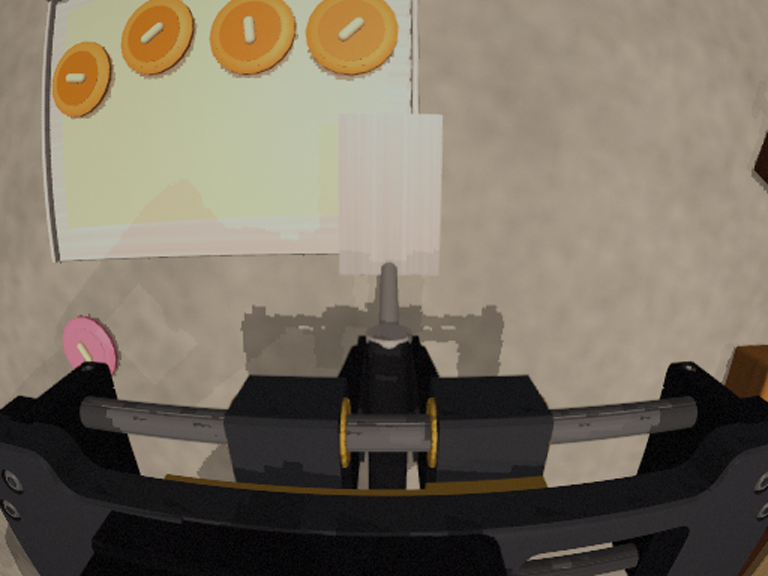

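>>> jog_arm --motion '[{"dx":0.084,"dy":-0.223,"dz":0.1,"ax":0,"ay":0,"az":0,"gripper":0},{"dx":0.084,"dy":-0.223,"dz":0.3,"ax":0,"ay":0,"az":0,"gripper":0},{"dx":0.084,"dy":-0.223,"dz":0.45,"ax":0,"ay":0,"az":0,"gripper":0},{"dx":0.084,"dy":-0.223,"dz":0.5,"ax":0,"ay":0,"az":0,"gripper":0},{"dx":0.084,"dy":-0.223,"dz":0.5,"ax":0,"ay":0,"az":0,"gripper":0}]'

```text
t: 4.7
ee_pos: [0.4588, -0.2749, 0.0584]
eef_rot: [-3.14, 0.002, 0.128]
wrist_force: [0.6, 0.2, -0.3]
grip_width: 0.0153
```

Run:
```python
from h import *
p=fr(SO,SY,-.03,-.098); gos([*p,.0035],SY)
```

```text
t 4.70 pos [ 0.4588 -0.2749  0.0584] rot [-3.1401  0.0018  0.1281] F [ 0.6441  0.1896 -0.2737] w 0.0153
  d [ 0.0059 -0.0044  0.0533] a [-0.0007  0.0008 -0.0009]
```

>>> jog_arm --motion '[{"dx":0.0,"dy":0,"dz":0.053,"ax":0,"ay":0,"az":0,"gripper":0},{"dx":0.0,"dy":0,"dz":0.053,"ax":0,"ay":0,"az":0,"gripper":0},{"dx":0.1,"dy":0,"dz":0.053,"ax":0,"ay":0,"az":0,"gripper":0},{"dx":0.2,"dy":0,"dz":0.053,"ax":0,"ay":0,"az":0,"gripper":0},{"dx":0.3,"dy":0,"dz":0.053,"ax":0,"ay":0,"az":0,"gripper":0},{"dx":0.4,"dy":0,"dz":0.053,"ax":0,"ay":0,"az":0,"gripper":0},{"dx":0.5,"dy":0,"dz":0.053,"ax":0,"ay":0,"az":0,"gripper":0},{"dx":0.6,"dy":0,"dz":0.053,"ax":0,"ay":0,"az":0,"gripper":0},{"dx":0.7,"dy":0,"dz":0.053,"ax":0,"ay":0,"az":0,"gripper":0},{"dx":0.7,"dy":0,"dz":0.053,"ax":0,"ay":0,"az":0,"gripper":0}]' --squeeze 60

```text
t: 5.7
ee_pos: [0.5304, -0.2654, 0.0545]
eef_rot: [3.141, -0.001, 0.13]
wrist_force: [0.4, -0.8, -0.9]
grip_width: 0.0155
```

Run:
```python
from h import *
p=fr(SO,SY,.083,-.098); gos([*p,.0035],SY)
grab('wrist','w6',scale=1.5)
```

```text
t 5.70 pos [ 0.5304 -0.2654  0.0545] rot [ 3.1413 -0.0007  0.1303] F [ 0.4072 -0.8104 -0.9479] w 0.0155
  d [ 0.4136 -0.0034  0.014 ] a [ 0.0002 -0.0003  0.0002]
```

View pics/w6.png

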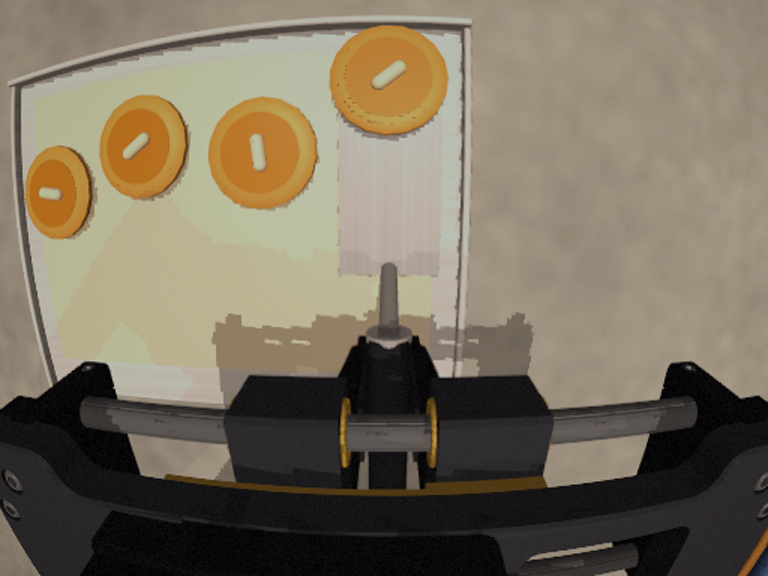

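>>> jog_arm --motion '[{"dx":0.08,"dy":0,"dz":0.01,"ax":0,"ay":0,"az":0,"gripper":0},{"dx":0.15,"dy":0,"dz":0.01,"ax":0,"ay":0,"az":0,"gripper":0},{"dx":0.2,"dy":0,"dz":0.01,"ax":0,"ay":0,"az":0,"gripper":0},{"dx":0.25,"dy":0,"dz":0.01,"ax":0,"ay":0,"az":0,"gripper":0},{"dx":0.3,"dy":0,"dz":0.01,"ax":0,"ay":0,"az":0,"gripper":0},{"dx":0.34,"dy":0,"dz":0.01,"ax":0,"ay":0,"az":0,"gripper":0},{"dx":0.38,"dy":0,"dz":0.01,"ax":0,"ay":0,"az":0,"gripper":0},{"dx":0.4,"dy":0,"dz":0.01,"ax":0,"ay":0,"az":0,"gripper":0},{"dx":0.4,"dy":0,"dz":0.01,"ax":0,"ay":0,"az":0,"gripper":0}]'

```text
t: 6.65
ee_pos: [0.569, -0.2604, 0.0534]
eef_rot: [3.141, -0.0, 0.13]
wrist_force: [-0.4, 0.1, -0.8]
grip_width: 0.0159
```

Run:
```python
from h import *
p=fr(SO,SY,.083,-.098); gos([*p,.0035],SY)
grab('wrist','w7',scale=1.5)
```

```text
t 6.65 pos [ 0.569  -0.2604  0.0534] rot [ 3.1415 -0.0002  0.1297] F [-0.4102  0.0844 -0.7543] w 0.0159
  d [ 0.0243 -0.0035  0.0031] a [ 0.0001 -0.0001 -0.0002]
```

View pics/w7.png

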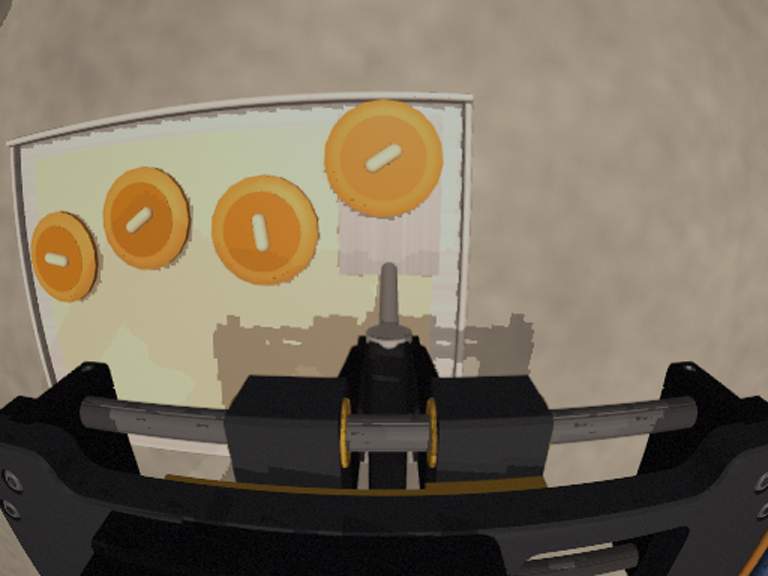

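>>> jog_arm --motion '[{"dx":0.0,"dy":0,"dz":-0.05,"ax":0,"ay":0,"az":0,"gripper":0},{"dx":0.0,"dy":0,"dz":-0.12,"ax":0,"ay":0,"az":0,"gripper":0},{"dx":0,"dy":0,"dz":-0.2,"ax":0,"ay":0,"az":0,"gripper":0},{"dx":0,"dy":0,"dz":-0.35,"ax":0,"ay":0,"az":0,"gripper":0},{"dx":0,"dy":0,"dz":-0.5,"ax":0,"ay":0,"az":0,"gripper":0},{"dx":0,"dy":0,"dz":-0.65,"ax":0,"ay":0,"az":0,"gripper":0},{"dx":0,"dy":0,"dz":-0.8,"ax":0,"ay":0,"az":0,"gripper":0},{"dx":0,"dy":0,"dz":-0.9,"ax":0,"ay":0,"az":0,"gripper":0},{"dx":0,"dy":0,"dz":-0.9,"ax":0,"ay":0,"az":0,"gripper":0}]'

```text
t: 7.6
ee_pos: [0.5699, -0.261, 0.1461]
eef_rot: [3.139, -0.003, 0.13]
wrist_force: [-0.0, 0.5, -1.6]
grip_width: 0.0159
```

Run:
```python
from h import *
p=fr(CO,CY,-.01,.09); gos([*p,.09],CY)
p=fr(CO,CY,-.01,-.09); gos([*p,.09],CY)
grab('wrist','w8',scale=1.5)
grab('scene','s1',scale=1.5)
```

```text
t 7.60 pos [ 0.5699 -0.261   0.1461] rot [ 3.1391 -0.0034  0.1295] F [-0.0357  0.5225 -1.633 ] w 0.0159
  d [-0.1474 -5.4284  0.051 ] a [ 0.001  -0.0017  0.104 ]
t 7.60 pos [ 0.5699 -0.261   0.1461] rot [ 3.1391 -0.0034  0.1295] F [-0.0357  0.5225 -1.633 ] w 0.0159
  d [-0.5365 -3.6709  0.0541] a [ 0.001  -0.0017  0.104 ]
```

View pics/w8.png

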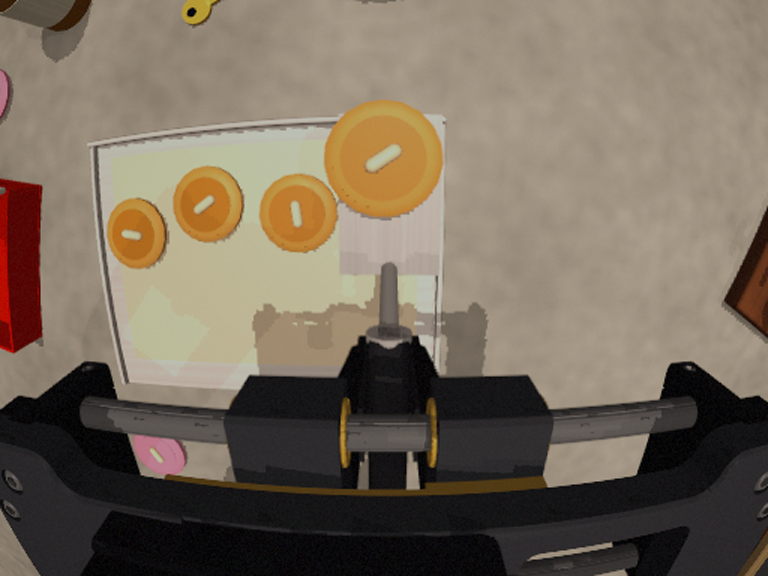

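View pics/s1.png

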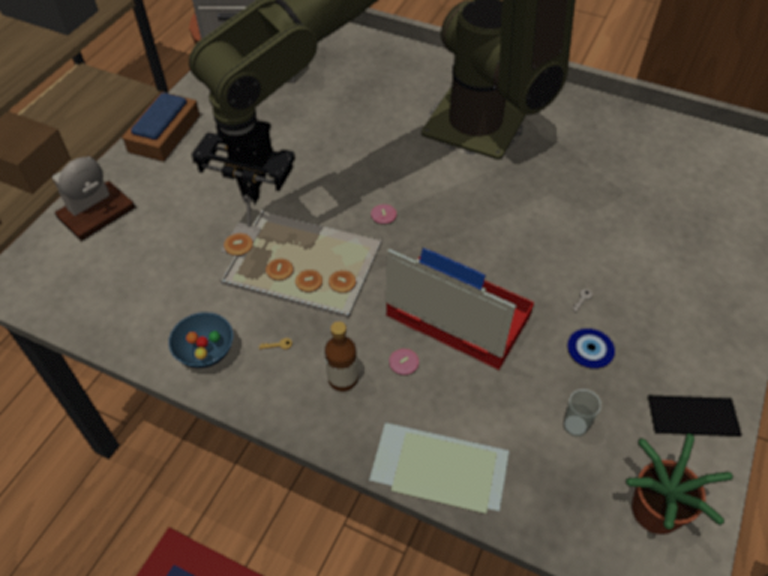

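>>> jog_arm --motion '[{"dx":-0.05,"dy":-0.1,"dz":0,"ax":0,"ay":0,"az":0.01,"gripper":0},{"dx":-0.15,"dy":-0.25,"dz":0,"ax":0,"ay":0,"az":0.02,"gripper":0},{"dx":-0.25,"dy":-0.45,"dz":0,"ax":0,"ay":0,"az":0.03,"gripper":0},{"dx":-0.35,"dy":-0.7,"dz":0,"ax":0,"ay":0,"az":0.04,"gripper":0},{"dx":-0.45,"dy":-1,"dz":0,"ax":0,"ay":0,"az":0.05,"gripper":0}]'

```text
t: 8.2
ee_pos: [0.5095, -0.1658, 0.142]
eef_rot: [-3.14, 0.002, 0.022]
wrist_force: [0.1, 1.3, -0.7]
grip_width: 0.0156
```

>>> jog_arm --motion '[{"dx":-0.05,"dy":-0.3,"dz":0,"ax":0,"ay":0,"az":0.01,"gripper":0},{"dx":-0.05,"dy":-0.6,"dz":0,"ax":0,"ay":0,"az":0.02,"gripper":0},{"dx":-0.05,"dy":-0.9,"dz":0,"ax":0,"ay":0,"az":0.03,"gripper":0}]'

```text
t: 8.5
ee_pos: [0.5023, -0.0754, 0.1421]
eef_rot: [-3.141, 0.002, -0.04]
wrist_force: [0.1, 0.1, -0.4]
grip_width: 0.016
```

>>> jog_arm --motion '[{"dx":0,"dy":-0.3,"dz":0,"ax":0,"ay":0,"az":0.01,"gripper":0},{"dx":0,"dy":-0.6,"dz":0,"ax":0,"ay":0,"az":0.02,"gripper":0},{"dx":0,"dy":-0.85,"dz":0,"ax":0,"ay":0,"az":0.024,"gripper":0},{"dx":0,"dy":-1,"dz":0,"ax":0,"ay":0,"az":0.024,"gripper":0}]'

```text
t: 8.9
ee_pos: [0.5064, 0.0247, 0.1422]
eef_rot: [-3.141, 0.002, -0.087]
wrist_force: [-0.1, -0.8, -1.3]
grip_width: 0.0155
```

Run:
```python
from h import *
p=fr(CO,CY,-.01,-.09); gos([*p,.09],CY)
```

```text
t 8.90 pos [0.5064 0.0247 0.1422] rot [-3.1413  0.0022 -0.0873] F [-0.1135 -0.8108 -1.3092] w 0.0155
  d [-0.4316 -0.6784  0.0273] a [-0.0001  0.001   0.0005]
```

>>> jog_arm --motion '[{"dx":-0.1,"dy":-0.1,"dz":0,"ax":0,"ay":0,"az":0,"gripper":0},{"dx":-0.25,"dy":-0.25,"dz":0,"ax":0,"ay":0,"az":0,"gripper":0},{"dx":-0.4,"dy":-0.45,"dz":0,"ax":0,"ay":0,"az":0,"gripper":0},{"dx":-0.43,"dy":-0.6,"dz":0,"ax":0,"ay":0,"az":0,"gripper":0},{"dx":-0.43,"dy":-0.66,"dz":0,"ax":0,"ay":0,"az":0,"gripper":0},{"dx":-0.43,"dy":-0.66,"dz":0,"ax":0,"ay":0,"az":0,"gripper":0}]'

```text
t: 9.5
ee_pos: [0.4704, 0.0924, 0.1432]
eef_rot: [3.141, 0.0, -0.088]
wrist_force: [0.2, -0.5, -1.7]
grip_width: 0.0151
```

Run:
```python
from h import *
p=fr(CO,CY,-.01,-.09); gos([*p,.09],CY)
c=robot.get_calibration('wrist')
grab('wrist','w9',scale=1.5)
for q in [(.073,.123),(.073,-.123),(-.073,-.123),(-.073,.123)]: print(np.array(proj('wrist',[*fr(CO,CY,*q),.045],c))*1.5)
print(where())
```

```text
t 9.50 pos [0.4704 0.0924 0.1432] rot [ 3.1413  0.0002 -0.0877] F [ 0.1908 -0.4675 -1.6867] w 0.0151
  d [-0.0142 -0.0356  0.0363] a [0.0002 0.0001 0.0003]
[80.1369 92.6479]
[439.1357  57.1126]
[435.9582 292.9735]
[ 94.9403 292.5691]
(array([0.5361, 0.0863, 0.0936]), array([-0.0005,  0.0002, -0.0882]))
```

View pics/w9.png

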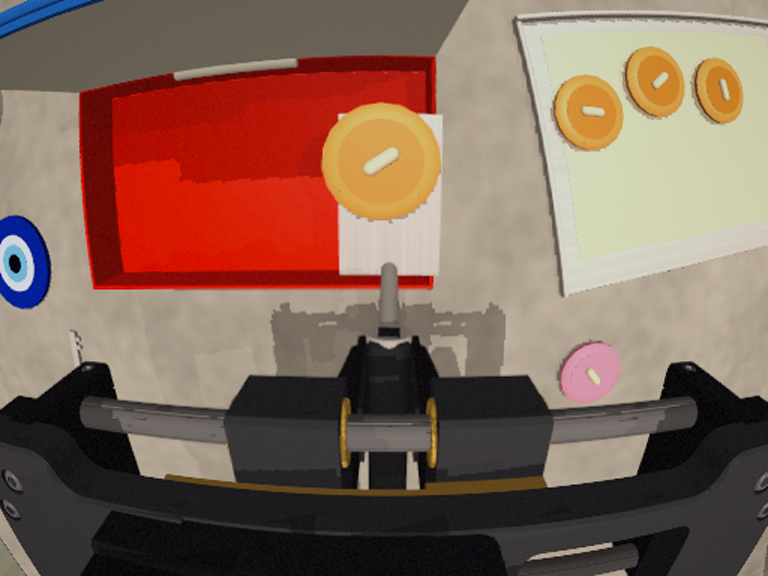

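Run:
```python
from h import *
p=fr(CO,CY,.0,-.09); gos([*p,.022],CY)
p=fr(CO,CY,.012,-.09); gos([*p,.0175],CY,np.radians(18))
```

```text
t 9.55 pos [0.4706 0.0919 0.1432] rot [ 3.1411  0.0002 -0.0882] F [-0.0354 -0.572  -0.7905] w 0.0158
  d [ 0.0836 -0.04    0.7164] a [0.0002 0.0001 0.0001]
t 9.55 pos [0.4706 0.0919 0.1432] rot [ 3.1411  0.0002 -0.0882] F [-0.0354 -0.572  -0.7905] w 0.0158
  d [ 0.389  -0.0399  0.5826] a [ 0.0003 -0.1499  0.0001]
```

>>> jog_arm --motion '[{"dx":0.04,"dy":-0.04,"dz":0.15,"ax":0,"ay":0,"az":0,"gripper":0},{"dx":0.08,"dy":-0.04,"dz":0.35,"ax":0,"ay":0,"az":0,"gripper":0},{"dx":0.08,"dy":-0.04,"dz":0.55,"ax":0,"ay":0,"az":0,"gripper":0},{"dx":0.08,"dy":-0.04,"dz":0.68,"ax":0,"ay":0,"az":0,"gripper":0},{"dx":0.08,"dy":-0.04,"dz":0.716,"ax":0,"ay":0,"az":0,"gripper":0},{"dx":0.08,"dy":-0.04,"dz":0.716,"ax":0,"ay":0,"az":0,"gripper":0}]'

```text
t: 10.15
ee_pos: [0.4789, 0.0951, 0.0714]
eef_rot: [3.141, 0.001, -0.089]
wrist_force: [-0.5, -0.3, -0.9]
grip_width: 0.0156
```

Run:
```python
from h import *
p=fr(CO,CY,.012,-.09); gos([*p,.0175],CY,np.radians(18))
```

```text
t 10.15 pos [0.4789 0.0951 0.0714] rot [ 3.1413  0.001  -0.089 ] F [-0.5377 -0.3376 -0.9281] w 0.0156
  d [ 0.3095 -0.0007 -0.1363] a [ 0.0001 -0.1495 -0.0003]
```

>>> jog_arm --motion '[{"dx":0.06,"dy":0,"dz":-0.027,"ax":0,"ay":-0.03,"az":0,"gripper":0},{"dx":0.13,"dy":0,"dz":-0.055,"ax":0,"ay":-0.06,"az":0,"gripper":0},{"dx":0.19,"dy":0,"dz":-0.082,"ax":0,"ay":-0.09,"az":0,"gripper":0},{"dx":0.25,"dy":0,"dz":-0.11,"ax":0,"ay":-0.12,"az":0,"gripper":0},{"dx":0.31,"dy":0,"dz":-0.136,"ax":0,"ay":-0.15,"az":0,"gripper":0},{"dx":0.31,"dy":0,"dz":-0.136,"ax":0,"ay":-0.15,"az":0,"gripper":0},{"dx":0.31,"dy":0,"dz":-0.136,"ax":0,"ay":-0.15,"az":0,"gripper":0}]'

```text
t: 10.85
ee_pos: [0.5107, 0.0927, 0.0859]
eef_rot: [-3.141, 0.312, -0.088]
wrist_force: [-0.9, -0.4, -0.7]
grip_width: 0.0158
```

Run:
```python
from h import *
p=fr(CO,CY,.012,-.09); gos([*p,.0175],CY,np.radians(18))
grab('wrist','w10',scale=1.5)
```

```text
t 10.85 pos [0.5107 0.0927 0.0859] rot [-3.1415  0.3121 -0.0885] F [-0.8918 -0.3824 -0.7106] w 0.0158
  d [-0.006   0.0036  0.012 ] a [-0.0001 -0.001  -0.    ]
```

View pics/w10.png

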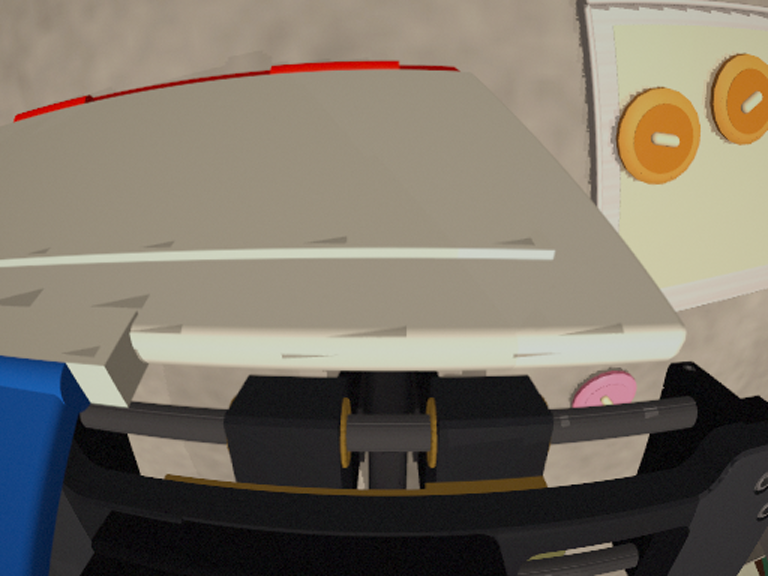

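>>> jog_arm --motion '[{"dx":-0.16,"dy":0,"dz":0.052,"ax":0,"ay":0,"az":0,"gripper":0},{"dx":-0.32,"dy":0,"dz":0.1,"ax":0,"ay":0,"az":0,"gripper":0},{"dx":-0.32,"dy":0,"dz":0.1,"ax":0,"ay":0,"az":0,"gripper":0}]'

```text
t: 11.2
ee_pos: [0.4743, 0.096, 0.0857]
eef_rot: [3.142, 0.315, -0.088]
wrist_force: [-0.8, 0.1, -1.0]
grip_width: 0.0155
```

Run:
```python
from h import *
p=fr(CO,CY,-.03,-.09); gos([*p,.09],CY,0)
grab('wrist','w11',scale=1.5)
grab('top','t1',(100,130,300,280),4)
```

```text
t 11.20 pos [0.4743 0.096  0.0857] rot [ 3.1415  0.3147 -0.0877] F [-0.8352  0.0768 -1.0068] w 0.0155
  d [-0.4043  0.0041 -0.4351] a [0.0001 0.1502 0.0004]
```

View pics/w11.png

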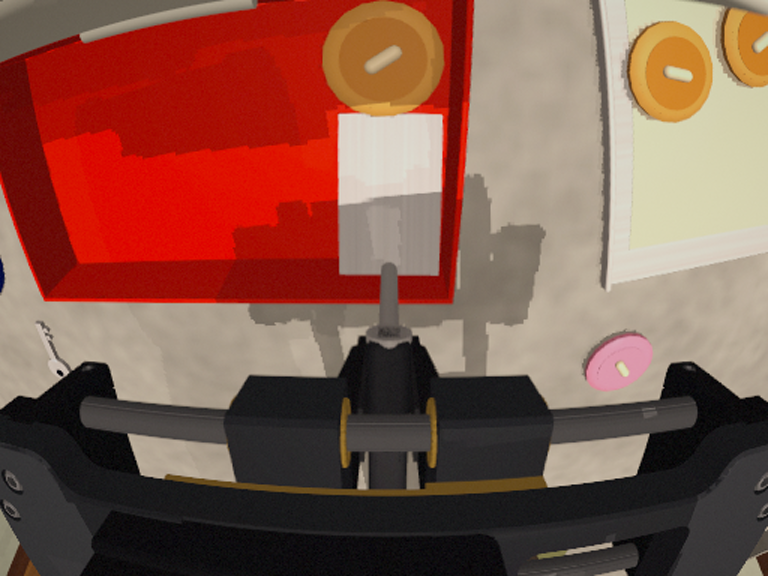

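View pics/t1.png

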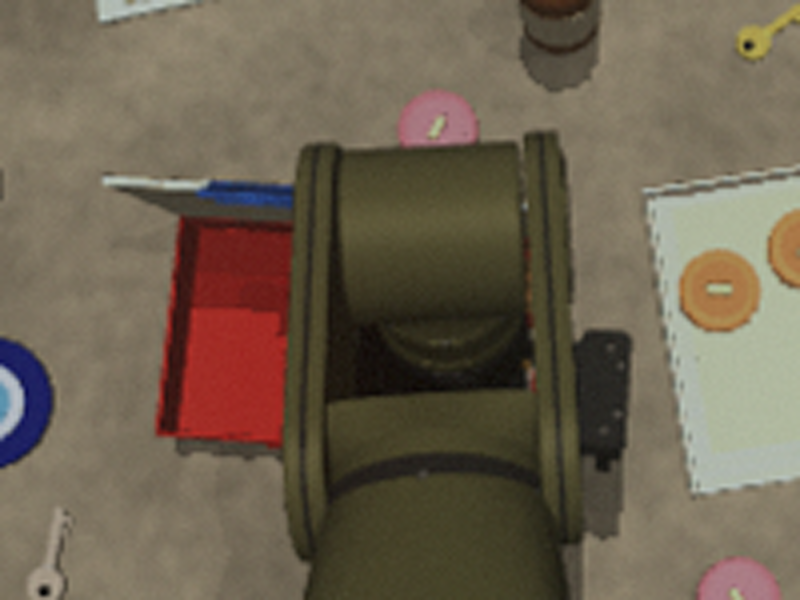

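>>> jog_arm --motion '[{"dx":-0.1,"dy":0,"dz":-0.3,"ax":0,"ay":0,"az":0,"gripper":0},{"dx":-0.2,"dy":0,"dz":-0.5,"ax":0,"ay":0.03,"az":0,"gripper":0},{"dx":-0.3,"dy":0,"dz":-0.5,"ax":0,"ay":0.08,"az":0,"gripper":0},{"dx":-0.4,"dy":0,"dz":-0.435,"ax":0,"ay":0.13,"az":0,"gripper":0},{"dx":-0.4,"dy":0,"dz":-0.435,"ax":0,"ay":0.15,"az":0,"gripper":0},{"dx":-0.4,"dy":0,"dz":-0.435,"ax":0,"ay":0.15,"az":0,"gripper":0}]'

```text
t: 11.9
ee_pos: [0.4514, 0.0982, 0.14]
eef_rot: [-3.141, -0.002, -0.088]
wrist_force: [-0.1, 0.3, -0.1]
grip_width: 0.0153
```

Run:
```python
from h import *
p=fr(SO,SY,-.03,-.036); gos([*p,.09],SY,0)
c=robot.get_calibration('wrist');np.save('c12.npy',c,allow_pickle=True)
grab('wrist','w12',scale=1.5)
```

```text
t 11.90 pos [0.4514 0.0982 0.14  ] rot [-3.1413 -0.0017 -0.0876] F [-0.1211  0.3236 -0.0971] w 0.0153
  d [0.2713 3.0987 0.0037] a [-0.0001 -0.0008 -0.1039]
```

View pics/w12.png

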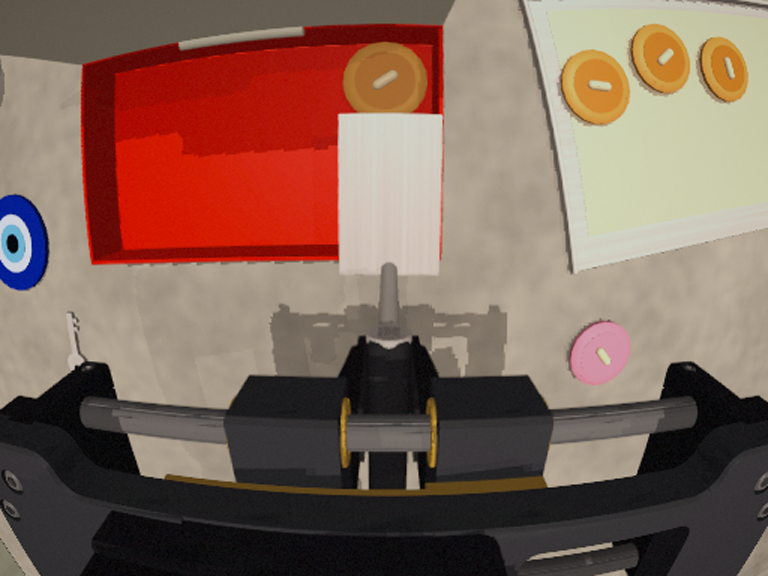

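Run:
```python
from h import *
c=np.load('c12.npy',allow_pickle=True).item()
def incont(P): 
    d=np.array(P[:2])-CO; return d@[np.cos(CY),np.sin(CY)],d@[-np.sin(CY),np.cos(CY)]
print(incont(px('wrist',385/1.5,78/1.5,.014,c)))
p=fr(SO,SY,-.04,.097); gos([*p,.06],SY,0)
```

```text
(np.float64(0.04553864633160059), np.float64(-0.08653054451109635))
t 11.95 pos [0.4522 0.098  0.1402] rot [-3.1413 -0.0012 -0.0881] F [-0.0495 -0.8825 -0.3679] w 0.0159
  d [-0.1209  1.8211  0.3052] a [-0.0001 -0.0006 -0.1041]
```

>>> jog_arm --motion '[{"dx":-0.1,"dy":0.4,"dz":0,"ax":0,"ay":0,"az":-0.03,"gripper":0},{"dx":-0.12,"dy":0.8,"dz":0,"ax":0,"ay":0,"az":-0.07,"gripper":0},{"dx":-0.12,"dy":1,"dz":0,"ax":0,"ay":0,"az":-0.104,"gripper":0},{"dx":-0.12,"dy":1,"dz":0,"ax":0,"ay":0,"az":-0.104,"gripper":0},{"dx":-0.12,"dy":1,"dz":0,"ax":0,"ay":0,"az":-0.104,"gripper":0}]'

```text
t: 12.45
ee_pos: [0.4321, -0.0009, 0.1398]
eef_rot: [-3.141, 0.0, 0.127]
wrist_force: [0.6, -0.9, -0.4]
grip_width: 0.0155
```

Run:
```python
from h import *
p=fr(SO,SY,-.04,.097); gos([*p,.06],SY,0)
```

```text
t 12.45 pos [ 0.4321 -0.0009  0.1398] rot [-3.141   0.0001  0.1268] F [ 0.649  -0.8519 -0.3691] w 0.0155
  d [-0.1818  0.7982  0.3013] a [-0.0003  0.     -0.0015]
```

>>> jog_arm --motion '[{"dx":-0.18,"dy":0.4,"dz":0.1,"ax":0,"ay":0,"az":0,"gripper":0},{"dx":-0.18,"dy":0.7,"dz":0.3,"ax":0,"ay":0,"az":0,"gripper":0},{"dx":-0.18,"dy":0.8,"dz":0.3,"ax":0,"ay":0,"az":0,"gripper":0},{"dx":-0.18,"dy":0.8,"dz":0.3,"ax":0,"ay":0,"az":0,"gripper":0},{"dx":-0.18,"dy":0.8,"dz":0.3,"ax":0,"ay":0,"az":0,"gripper":0}]'

```text
t: 12.95
ee_pos: [0.4246, -0.0815, 0.1102]
eef_rot: [-3.141, -0.001, 0.13]
wrist_force: [-0.0, 1.2, -1.0]
grip_width: 0.0157
```

Run:
```python
from h import *
p=fr(SO,SY,-.04,.097); gos([*p,.0035],SY,0)
c=robot.get_calibration('wrist');np.save('c13.npy',c,allow_pickle=True)
grab('wrist','w13',scale=1.5)
for P in [fr(SO,SY,.053,.097),fr(SO,SY,.0722,.0325)]: print(np.array(proj('wrist',[*P,.014],c))*1.5)
```

```text
t 12.95 pos [ 0.4246 -0.0815  0.1102] rot [-3.1412 -0.0007  0.1298] F [-0.0426  1.1661 -1.0149] w 0.0157
  d [-0.0057  0.0079  0.5709] a [-0.0002 -0.0004 -0.0001]
[390.4965  38.8803]
[497.0808  15.0586]
```

View pics/w13.png

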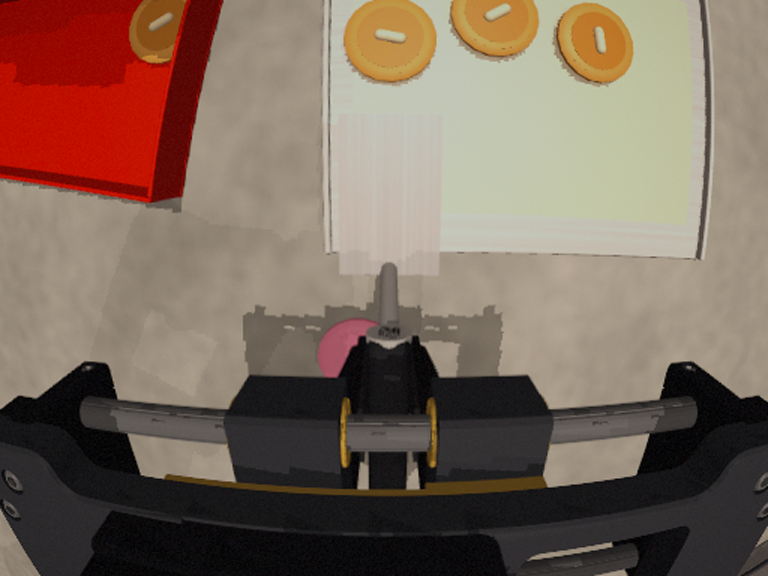

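>>> jog_arm --motion '[{"dx":0,"dy":0,"dz":0.3,"ax":0,"ay":0,"az":0,"gripper":0},{"dx":0,"dy":0,"dz":0.5,"ax":0,"ay":0,"az":0,"gripper":0},{"dx":0,"dy":0,"dz":0.56,"ax":0,"ay":0,"az":0,"gripper":0},{"dx":0,"dy":0,"dz":0.57,"ax":0,"ay":0,"az":0,"gripper":0},{"dx":0.1,"dy":0,"dz":0.57,"ax":0,"ay":0,"az":0,"gripper":0},{"dx":0.2,"dy":0,"dz":0.57,"ax":0,"ay":0,"az":0,"gripper":0},{"dx":0.3,"dy":0,"dz":0.57,"ax":0,"ay":0,"az":0,"gripper":0},{"dx":0.4,"dy":0,"dz":0.57,"ax":0,"ay":0,"az":0,"gripper":0},{"dx":0.5,"dy":0,"dz":0.57,"ax":0,"ay":0,"az":0,"gripper":0},{"dx":0.6,"dy":0,"dz":0.57,"ax":0,"ay":0,"az":0,"gripper":0},{"dx":0.7,"dy":0,"dz":0.57,"ax":0,"ay":0,"az":0,"gripper":0},{"dx":0.75,"dy":0,"dz":0.57,"ax":0,"ay":0,"az":0,"gripper":0}]'

```text
t: 14.2
ee_pos: [0.4992, -0.0725, 0.0525]
eef_rot: [3.142, -0.0, 0.13]
wrist_force: [0.2, -0.7, -0.8]
grip_width: 0.0157
```

Run:
```python
from h import *
p=fr(SO,SY,.083,.097); gos([*p,.0035],SY,0)
```

```text
t 14.20 pos [ 0.4992 -0.0725  0.0525] rot [ 3.1415 -0.0003  0.1297] F [ 0.1556 -0.73   -0.7507] w 0.0157
  d [ 0.4727 -0.0003 -0.0055] a [ 0.     -0.0001 -0.0002]
```

>>> jog_arm --motion '[{"dx":0.08,"dy":0,"dz":-0.005,"ax":0,"ay":0,"az":0,"gripper":0},{"dx":0.15,"dy":0,"dz":-0.005,"ax":0,"ay":0,"az":0,"gripper":0},{"dx":0.22,"dy":0,"dz":-0.005,"ax":0,"ay":0,"az":0,"gripper":0},{"dx":0.28,"dy":0,"dz":-0.005,"ax":0,"ay":0,"az":0,"gripper":0},{"dx":0.34,"dy":0,"dz":-0.005,"ax":0,"ay":0,"az":0,"gripper":0},{"dx":0.4,"dy":0,"dz":-0.005,"ax":0,"ay":0,"az":0,"gripper":0},{"dx":0.44,"dy":0,"dz":-0.005,"ax":0,"ay":0,"az":0,"gripper":0},{"dx":0.46,"dy":0,"dz":-0.005,"ax":0,"ay":0,"az":0,"gripper":0},{"dx":0.46,"dy":0,"dz":-0.005,"ax":0,"ay":0,"az":0,"gripper":0}]'

```text
t: 15.1
ee_pos: [0.544, -0.0666, 0.053]
eef_rot: [-3.142, -0.0, 0.13]
wrist_force: [-0.0, -0.2, -0.2]
grip_width: 0.0152
```

Run:
```python
from h import *
p=fr(SO,SY,.083,.097); gos([*p,.0035],SY,0)
grab('wrist','w14',scale=1.5)
```

```text
t 15.10 pos [ 0.544  -0.0666  0.053 ] rot [-3.1416 -0.0002  0.1295] F [-0.0208 -0.166  -0.168 ] w 0.0152
  d [ 0.021   0.0004 -0.0009] a [-0.     -0.0001 -0.0002]
```

View pics/w14.png

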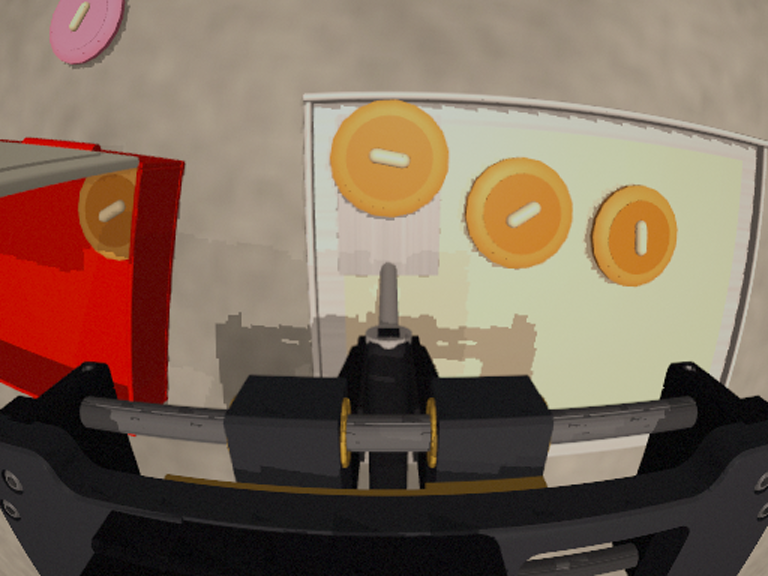

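>>> jog_arm --motion '[{"dx":0.0,"dy":0,"dz":-0.05,"ax":0,"ay":0,"az":0,"gripper":0},{"dx":0.0,"dy":0,"dz":-0.12,"ax":0,"ay":0,"az":0,"gripper":0},{"dx":0,"dy":0,"dz":-0.25,"ax":0,"ay":0,"az":0,"gripper":0},{"dx":-0.05,"dy":0,"dz":-0.4,"ax":0,"ay":0,"az":0,"gripper":0},{"dx":-0.15,"dy":0,"dz":-0.55,"ax":0,"ay":0,"az":0,"gripper":0},{"dx":-0.3,"dy":0,"dz":-0.7,"ax":0,"ay":0,"az":0,"gripper":0},{"dx":-0.45,"dy":0,"dz":-0.82,"ax":0,"ay":0,"az":0,"gripper":0},{"dx":-0.6,"dy":-0.05,"dz":-0.87,"ax":0,"ay":0,"az":0,"gripper":0},{"dx":-0.75,"dy":-0.15,"dz":-0.87,"ax":0,"ay":0,"az":0,"gripper":0},{"dx":-0.85,"dy":-0.35,"dz":-0.87,"ax":0,"ay":0,"az":0.01,"gripper":0},{"dx":-0.9,"dy":-0.6,"dz":-0.87,"ax":0,"ay":0,"az":0.02,"gripper":0},{"dx":-0.9,"dy":-0.9,"dz":-0.87,"ax":0,"ay":0,"az":0.03,"gripper":0}]'

```text
t: 16.35
ee_pos: [0.4424, 0.0111, 0.1416]
eef_rot: [3.141, -0.002, 0.064]
wrist_force: [-0.1, 1.5, -1.2]
grip_width: 0.0158
```

Run:
```python
from h import *
p=fr(CO,CY,-.005,.089); gos([*p,.09],CY,0)
```

```text
t 16.35 pos [0.4424 0.0111 0.1416] rot [ 3.141  -0.0023  0.0639] F [-0.0734  1.475  -1.2388] w 0.0158
  d [ 0.644  -2.5917  0.0197] a [ 0.0002 -0.0011  0.0727]
```

>>> jog_arm --motion '[{"dx":0.03,"dy":-0.3,"dz":0,"ax":0,"ay":0,"az":0.01,"gripper":0},{"dx":0.08,"dy":-0.6,"dz":0,"ax":0,"ay":0,"az":0.02,"gripper":0},{"dx":0.15,"dy":-0.9,"dz":0,"ax":0,"ay":0,"az":0.03,"gripper":0}]'

```text
t: 16.65
ee_pos: [0.4519, 0.1029, 0.1418]
eef_rot: [-3.141, -0.003, 0.003]
wrist_force: [-0.1, -0.3, -1.2]
grip_width: 0.0157
```

>>> jog_arm --motion '[{"dx":0.08,"dy":-0.3,"dz":0,"ax":0,"ay":0,"az":0.01,"gripper":0},{"dx":0.16,"dy":-0.6,"dz":0,"ax":0,"ay":0,"az":0.02,"gripper":0},{"dx":0.24,"dy":-0.85,"dz":0,"ax":0,"ay":0,"az":0.025,"gripper":0},{"dx":0.28,"dy":-1,"dz":0,"ax":0,"ay":0,"az":0.025,"gripper":0}]'

```text
t: 17.05
ee_pos: [0.48, 0.2035, 0.1416]
eef_rot: [-3.141, -0.002, -0.047]
wrist_force: [-0.1, -0.8, -1.7]
grip_width: 0.0158
```

Run:
```python
from h import *
p=fr(CO,CY,-.005,.089); gos([*p,.09],CY,0)
```

```text
t 17.05 pos [0.48   0.2035 0.1416] rot [-3.1407 -0.0019 -0.0471] F [-0.1398 -0.8132 -1.6718] w 0.0158
  d [ 0.0675 -0.7076  0.0208] a [-0.0004 -0.0009  0.0197]
```

>>> jog_arm --motion '[{"dx":0.03,"dy":-0.15,"dz":0,"ax":0,"ay":0,"az":0.01,"gripper":0},{"dx":0.05,"dy":-0.35,"dz":0,"ax":0,"ay":0,"az":0.018,"gripper":0},{"dx":0.05,"dy":-0.55,"dz":0,"ax":0,"ay":0,"az":0.018,"gripper":0},{"dx":0.05,"dy":-0.65,"dz":0,"ax":0,"ay":0,"az":0.018,"gripper":0},{"dx":0.05,"dy":-0.69,"dz":0,"ax":0,"ay":0,"az":0.018,"gripper":0},{"dx":0.05,"dy":-0.69,"dz":0,"ax":0,"ay":0,"az":0.018,"gripper":0}]'

```text
t: 17.65
ee_pos: [0.4878, 0.2704, 0.1402]
eef_rot: [3.141, -0.0, -0.086]
wrist_force: [0.1, -0.5, -1.7]
grip_width: 0.0156
```

Run:
```python
from h import *
p=fr(CO,CY,-.0,.089); gos([*p,.022],CY,0)
grab('wrist','w15',scale=1.5)
```

```text
t 17.65 pos [0.4878 0.2704 0.1402] rot [ 3.1413 -0.0002 -0.0858] F [ 0.1202 -0.5082 -1.7441] w 0.0156
  d [ 0.0702 -0.037   0.6865] a [ 0.0001 -0.0001  0.0012]
```

View pics/w15.png

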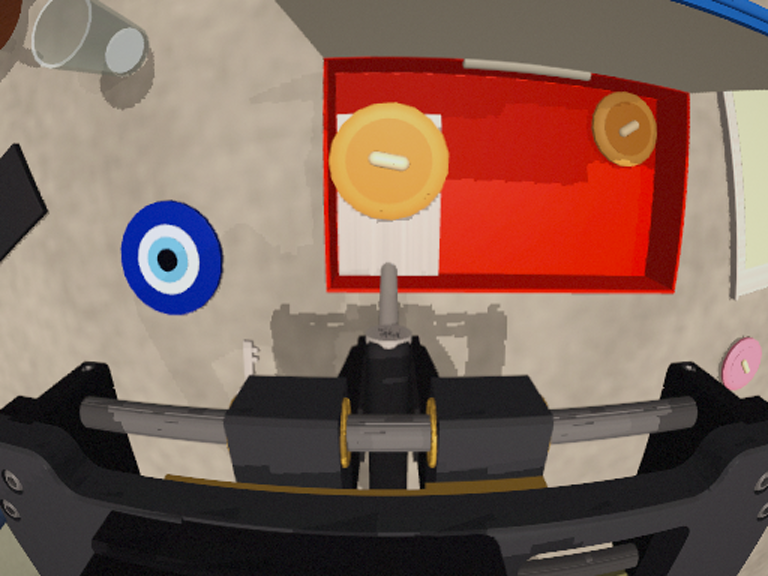

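>>> jog_arm --motion '[{"dx":0.04,"dy":-0.02,"dz":0.15,"ax":0,"ay":0,"az":0,"gripper":0},{"dx":0.07,"dy":-0.02,"dz":0.35,"ax":0,"ay":0,"az":0,"gripper":0},{"dx":0.07,"dy":-0.02,"dz":0.55,"ax":0,"ay":0,"az":0,"gripper":0},{"dx":0.07,"dy":-0.02,"dz":0.65,"ax":0,"ay":0,"az":0,"gripper":0},{"dx":0.07,"dy":-0.02,"dz":0.686,"ax":0,"ay":0,"az":0,"gripper":0},{"dx":0.07,"dy":-0.02,"dz":0.686,"ax":0,"ay":0,"az":0,"gripper":0}]'

```text
t: 18.3
ee_pos: [0.4947, 0.2716, 0.0707]
eef_rot: [3.141, 0.001, -0.087]
wrist_force: [-0.6, -0.2, -1.3]
grip_width: 0.0157
```

Run:
```python
from h import *
p=fr(CO,CY,.012,.087); gos([*p,.0175],CY,np.radians(18))
```

```text
t 18.30 pos [0.4947 0.2716 0.0707] rot [ 3.141   0.001  -0.0866] F [-0.5645 -0.2416 -1.2866] w 0.0157
  d [ 0.3073  0.0018 -0.143 ] a [ 0.0004 -0.1495  0.0008]
```

>>> jog_arm --motion '[{"dx":0.06,"dy":0,"dz":-0.027,"ax":0,"ay":-0.03,"az":0,"gripper":0},{"dx":0.13,"dy":0,"dz":-0.055,"ax":0,"ay":-0.06,"az":0,"gripper":0},{"dx":0.19,"dy":0,"dz":-0.085,"ax":0,"ay":-0.09,"az":0,"gripper":0},{"dx":0.25,"dy":0,"dz":-0.115,"ax":0,"ay":-0.12,"az":0,"gripper":0},{"dx":0.31,"dy":0,"dz":-0.14,"ax":0,"ay":-0.15,"az":0,"gripper":0},{"dx":0.31,"dy":0,"dz":-0.14,"ax":0,"ay":-0.15,"az":0,"gripper":0},{"dx":0.31,"dy":0,"dz":-0.14,"ax":0,"ay":-0.15,"az":0,"gripper":0}]'

```text
t: 19.0
ee_pos: [0.5265, 0.2693, 0.0859]
eef_rot: [-3.141, 0.312, -0.086]
wrist_force: [-0.3, 0.4, -0.8]
grip_width: 0.0156
```

>>> jog_arm --motion '[{"dx":-0.16,"dy":0,"dz":0.052,"ax":0,"ay":0,"az":0,"gripper":0},{"dx":-0.32,"dy":0,"dz":0.1,"ax":0,"ay":0,"az":0,"gripper":0},{"dx":-0.32,"dy":0,"dz":0.1,"ax":0,"ay":0,"az":0,"gripper":0}]'

```text
t: 19.3
ee_pos: [0.4902, 0.2725, 0.086]
eef_rot: [3.141, 0.314, -0.085]
wrist_force: [-0.3, -0.9, -1.1]
grip_width: 0.0158
```

Run:
```python
from h import *
p=fr(CO,CY,-.03,.087); gos([*p,.09],CY,0)
grab('wrist','w16',scale=1.5)
```

```text
t 19.30 pos [0.4902 0.2725 0.086 ] rot [ 3.1415  0.3143 -0.0847] F [-0.3369 -0.8729 -1.1262] w 0.0158
  d [-0.4059  0.0048 -0.4322] a [0.0003 0.1501 0.0018]
```

View pics/w16.png

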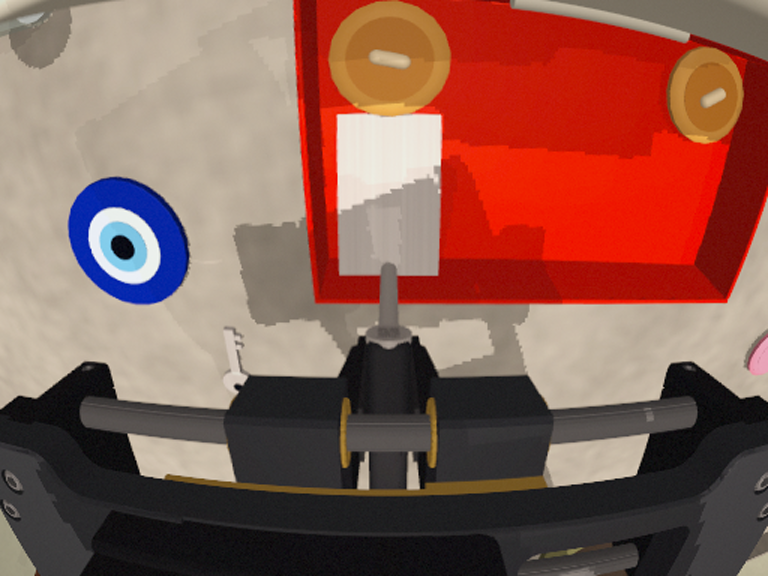

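Second one deposited. Up, level, back to the sheet for b2.

>>> jog_arm --motion '[{"dx":-0.1,"dy":0,"dz":-0.3,"ax":0,"ay":0,"az":0,"gripper":0},{"dx":-0.2,"dy":0,"dz":-0.5,"ax":0,"ay":0.03,"az":0,"gripper":0},{"dx":-0.3,"dy":0,"dz":-0.5,"ax":0,"ay":0.08,"az":0,"gripper":0},{"dx":-0.4,"dy":0,"dz":-0.435,"ax":0,"ay":0.13,"az":0,"gripper":0},{"dx":-0.4,"dy":0,"dz":-0.435,"ax":0,"ay":0.15,"az":0,"gripper":0},{"dx":-0.4,"dy":0,"dz":-0.435,"ax":0,"ay":0.15,"az":0,"gripper":0}]'

```text
t: 19.95
ee_pos: [0.467, 0.2746, 0.1402]
eef_rot: [-3.141, -0.002, -0.085]
wrist_force: [0.1, 0.0, -1.0]
grip_width: 0.0157
```

Run:
```python
from h import *
p=fr(SO,SY,-.03,.0325); gos([*p,.06],SY,0)
```

```text
t 19.95 pos [0.467  0.2746 0.1402] rot [-3.1409 -0.0016 -0.0847] F [ 0.0981  0.0446 -1.0282] w 0.0157
  d [0.1095 4.2022 0.3034] a [-0.0003 -0.0008 -0.1025]
```

>>> jog_arm --motion '[{"dx":0,"dy":0.5,"dz":0,"ax":0,"ay":0,"az":0,"gripper":0},{"dx":0,"dy":1,"dz":0,"ax":0,"ay":0,"az":0,"gripper":0}]'

```text
t: 20.15
ee_pos: [0.46, 0.1744, 0.1402]
eef_rot: [-3.141, -0.001, -0.083]
wrist_force: [1.2, 0.2, 0.2]
grip_width: 0.0159
```

>>> jog_arm --motion '[{"dx":0,"dy":0.5,"dz":0,"ax":0,"ay":0,"az":-0.02,"gripper":0},{"dx":0,"dy":1,"dz":0,"ax":0,"ay":0,"az":-0.04,"gripper":0}]'

```text
t: 20.35
ee_pos: [0.4512, 0.0732, 0.1402]
eef_rot: [-3.141, -0.001, -0.0]
wrist_force: [1.3, -0.4, 0.2]
grip_width: 0.0154
```

>>> jog_arm --motion '[{"dx":0,"dy":0.5,"dz":0,"ax":0,"ay":0,"az":-0.03,"gripper":0},{"dx":0,"dy":1,"dz":0,"ax":0,"ay":0,"az":-0.06,"gripper":0}]'

```text
t: 20.55
ee_pos: [0.451, -0.0273, 0.1404]
eef_rot: [3.141, -0.001, 0.126]
wrist_force: [0.6, 0.5, -1.3]
grip_width: 0.0154
```

Run:
```python
from h import *
p=fr(SO,SY,-.03,.0325); gos([*p,.06],SY,0)
```

```text
t 20.55 pos [ 0.451  -0.0273  0.1404] rot [ 3.1414 -0.0014  0.1257] F [ 0.6363  0.4558 -1.291 ] w 0.0154
  d [-0.2327  1.1568  0.3074] a [ 0.0001 -0.0007 -0.0021]
```

>>> jog_arm --motion '[{"dx":-0.15,"dy":0.5,"dz":0.1,"ax":0,"ay":0,"az":0,"gripper":0},{"dx":-0.23,"dy":0.9,"dz":0.3,"ax":0,"ay":0,"az":0,"gripper":0},{"dx":-0.23,"dy":1,"dz":0.3,"ax":0,"ay":0,"az":0,"gripper":0},{"dx":-0.23,"dy":1,"dz":0.3,"ax":0,"ay":0,"az":0,"gripper":0},{"dx":-0.23,"dy":1,"dz":0.3,"ax":0,"ay":0,"az":0,"gripper":0}]'

```text
t: 21.05
ee_pos: [0.4408, -0.1269, 0.1102]
eef_rot: [-3.141, -0.001, 0.123]
wrist_force: [1.0, 0.1, 0.2]
grip_width: 0.0159
```

Run:
```python
from h import *
p=fr(SO,SY,-.03,.0325); gos([*p,.0035],SY,0)
c=robot.get_calibration('wrist')
grab('wrist','w17',scale=1.5)
for P in [fr(SO,SY,.0722,.0325),fr(SO,SY,.0635,-.0358)]: print(np.array(proj('wrist',[*P,.014],c))*1.5)
```

```text
t 21.05 pos [ 0.4408 -0.1269  0.1102] rot [-3.1414 -0.0009  0.123 ] F [0.9889 0.1493 0.1678] w 0.0159
  d [-0.0062  0.1816  0.5711] a [-0.0001 -0.0004 -0.0033]
[417.9044  25.3189]
[529.436   45.5908]
```

View pics/w17.png

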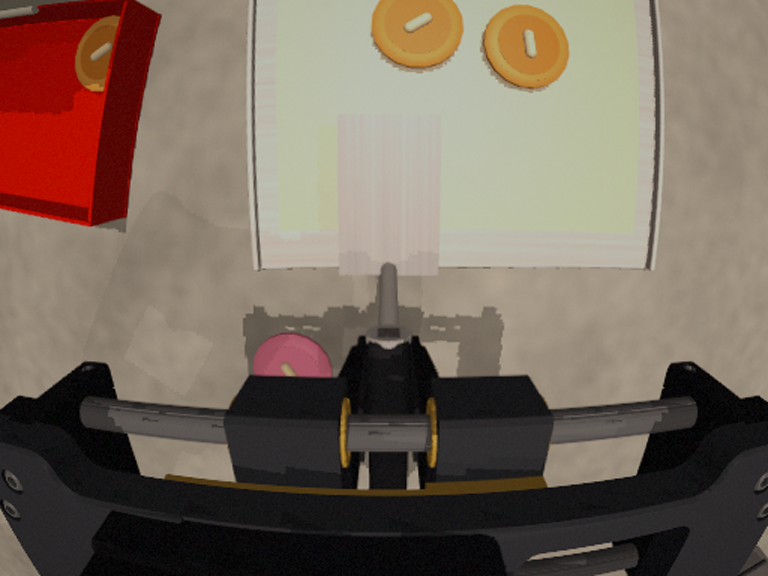

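>>> jog_arm --motion '[{"dx":0,"dy":0.18,"dz":0.3,"ax":0,"ay":0,"az":-0.003,"gripper":0},{"dx":0,"dy":0.18,"dz":0.5,"ax":0,"ay":0,"az":-0.003,"gripper":0},{"dx":0,"dy":0.18,"dz":0.56,"ax":0,"ay":0,"az":-0.003,"gripper":0},{"dx":0,"dy":0.18,"dz":0.57,"ax":0,"ay":0,"az":-0.003,"gripper":0},{"dx":0.1,"dy":0.18,"dz":0.57,"ax":0,"ay":0,"az":-0.003,"gripper":0},{"dx":0.2,"dy":0.18,"dz":0.57,"ax":0,"ay":0,"az":-0.003,"gripper":0},{"dx":0.3,"dy":0.18,"dz":0.57,"ax":0,"ay":0,"az":-0.003,"gripper":0},{"dx":0.4,"dy":0.18,"dz":0.57,"ax":0,"ay":0,"az":-0.003,"gripper":0},{"dx":0.5,"dy":0.18,"dz":0.57,"ax":0,"ay":0,"az":-0.003,"gripper":0},{"dx":0.6,"dy":0.18,"dz":0.57,"ax":0,"ay":0,"az":-0.003,"gripper":0},{"dx":0.68,"dy":0.18,"dz":0.57,"ax":0,"ay":0,"az":-0.003,"gripper":0}]'

```text
t: 22.2
ee_pos: [0.5106, -0.1365, 0.0525]
eef_rot: [3.142, -0.0, 0.13]
wrist_force: [-1.4, 0.6, 1.7]
grip_width: 0.0156
```

Run:
```python
from h import *
p=fr(SO,SY,.083,.0325); gos([*p,.0035],SY,0)
```

```text
t 22.20 pos [ 0.5106 -0.1365  0.0525] rot [ 3.1416 -0.      0.1296] F [-1.3589  0.6421  1.7068] w 0.0156
  d [ 0.4426 -0.0044 -0.0056] a [ 0.     -0.     -0.0002]
```

>>> jog_arm --motion '[{"dx":0.08,"dy":0,"dz":-0.005,"ax":0,"ay":0,"az":0,"gripper":0},{"dx":0.15,"dy":0,"dz":-0.005,"ax":0,"ay":0,"az":0,"gripper":0},{"dx":0.22,"dy":0,"dz":-0.005,"ax":0,"ay":0,"az":0,"gripper":0},{"dx":0.28,"dy":0,"dz":-0.005,"ax":0,"ay":0,"az":0,"gripper":0},{"dx":0.34,"dy":0,"dz":-0.005,"ax":0,"ay":0,"az":0,"gripper":0},{"dx":0.39,"dy":0,"dz":-0.005,"ax":0,"ay":0,"az":0,"gripper":0},{"dx":0.42,"dy":0,"dz":-0.005,"ax":0,"ay":0,"az":0,"gripper":0},{"dx":0.43,"dy":0,"dz":-0.005,"ax":0,"ay":0,"az":0,"gripper":0},{"dx":0.43,"dy":0,"dz":-0.005,"ax":0,"ay":0,"az":0,"gripper":0}]'

```text
t: 23.1
ee_pos: [0.5524, -0.131, 0.053]
eef_rot: [3.142, -0.0, 0.13]
wrist_force: [-0.4, -0.1, -1.1]
grip_width: 0.0159
```

Run:
```python
from h import *
p=fr(SO,SY,.083,.0325); gos([*p,.0035],SY,0)
grab('wrist','w18',scale=1.5)
```

```text
t 23.10 pos [ 0.5524 -0.131   0.053 ] rot [ 3.1416 -0.      0.1295] F [-0.4499 -0.1449 -1.1278] w 0.0159
  d [ 0.0218 -0.0037 -0.0009] a [ 0.     -0.     -0.0002]
```

View pics/w18.png

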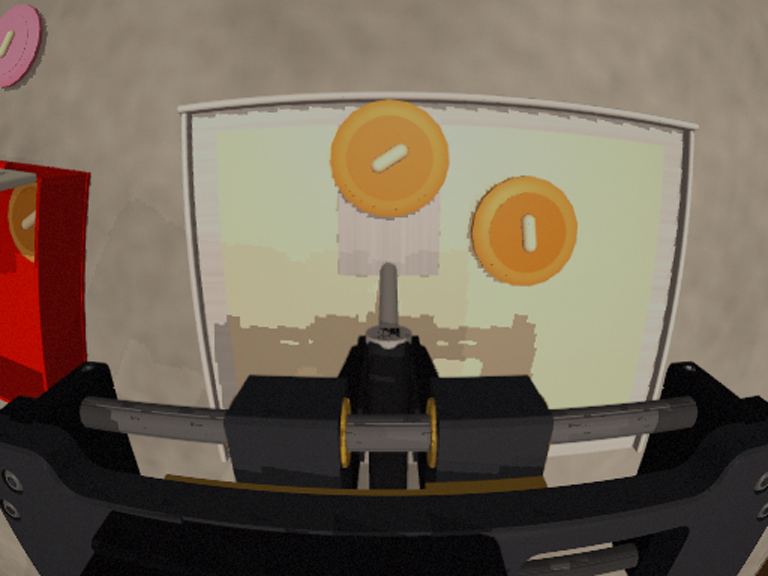

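>>> jog_arm --motion '[{"dx":0.0,"dy":0,"dz":-0.05,"ax":0,"ay":0,"az":0,"gripper":0},{"dx":0.0,"dy":0,"dz":-0.12,"ax":0,"ay":0,"az":0,"gripper":0},{"dx":0,"dy":0,"dz":-0.25,"ax":0,"ay":0,"az":0,"gripper":0},{"dx":-0.05,"dy":0,"dz":-0.4,"ax":0,"ay":0,"az":0,"gripper":0},{"dx":-0.15,"dy":0,"dz":-0.55,"ax":0,"ay":0,"az":0,"gripper":0},{"dx":-0.3,"dy":0,"dz":-0.7,"ax":0,"ay":0,"az":0,"gripper":0},{"dx":-0.45,"dy":0,"dz":-0.82,"ax":0,"ay":0,"az":0,"gripper":0},{"dx":-0.6,"dy":-0.05,"dz":-0.87,"ax":0,"ay":0,"az":0,"gripper":0},{"dx":-0.75,"dy":-0.15,"dz":-0.87,"ax":0,"ay":0,"az":0,"gripper":0},{"dx":-0.85,"dy":-0.35,"dz":-0.87,"ax":0,"ay":0,"az":0.01,"gripper":0},{"dx":-0.9,"dy":-0.6,"dz":-0.87,"ax":0,"ay":0,"az":0.02,"gripper":0},{"dx":-0.9,"dy":-0.9,"dz":-0.87,"ax":0,"ay":0,"az":0.03,"gripper":0}]'

```text
t: 24.35
ee_pos: [0.4509, -0.0533, 0.1416]
eef_rot: [3.141, -0.002, 0.064]
wrist_force: [0.8, -0.4, -0.9]
grip_width: 0.0158
```

Run:
```python
from h import *
p=fr(CO,CY,-.005,.028); gos([*p,.09],CY,0)
```

```text
t 24.35 pos [ 0.4509 -0.0533  0.1416] rot [ 3.1408 -0.0021  0.0638] F [ 0.7778 -0.3773 -0.9498] w 0.0158
  d [ 0.5075 -2.637   0.0185] a [ 0.0003 -0.001   0.0727]
```

>>> jog_arm --motion '[{"dx":0.03,"dy":-0.3,"dz":0,"ax":0,"ay":0,"az":0.01,"gripper":0},{"dx":0.06,"dy":-0.6,"dz":0,"ax":0,"ay":0,"az":0.02,"gripper":0},{"dx":0.1,"dy":-0.9,"dz":0,"ax":0,"ay":0,"az":0.03,"gripper":0}]'

```text
t: 24.65
ee_pos: [0.4554, 0.0381, 0.1417]
eef_rot: [3.141, -0.003, 0.003]
wrist_force: [-1.2, -0.7, -1.7]
grip_width: 0.0152
```

>>> jog_arm --motion '[{"dx":0.05,"dy":-0.3,"dz":0,"ax":0,"ay":0,"az":0.01,"gripper":0},{"dx":0.1,"dy":-0.6,"dz":0,"ax":0,"ay":0,"az":0.02,"gripper":0},{"dx":0.16,"dy":-0.85,"dz":0,"ax":0,"ay":0,"az":0.025,"gripper":0},{"dx":0.2,"dy":-1,"dz":0,"ax":0,"ay":0,"az":0.025,"gripper":0}]'

```text
t: 25.05
ee_pos: [0.4754, 0.1387, 0.1416]
eef_rot: [-3.141, -0.002, -0.047]
wrist_force: [-0.2, -0.6, -1.3]
grip_width: 0.0159
```

Run:
```python
from h import *
p=fr(CO,CY,-.005,.028); gos([*p,.09],CY,0)
```

```text
t 25.05 pos [0.4754 0.1387 0.1416] rot [-3.1409 -0.0021 -0.047 ] F [-0.1804 -0.5754 -1.2769] w 0.0159
  d [ 0.058  -0.7475  0.0206] a [-0.0003 -0.001   0.0198]
```

>>> jog_arm --motion '[{"dx":0.03,"dy":-0.15,"dz":0,"ax":0,"ay":0,"az":0.01,"gripper":0},{"dx":0.05,"dy":-0.35,"dz":0,"ax":0,"ay":0,"az":0.018,"gripper":0},{"dx":0.05,"dy":-0.55,"dz":0,"ax":0,"ay":0,"az":0.019,"gripper":0},{"dx":0.05,"dy":-0.68,"dz":0,"ax":0,"ay":0,"az":0.019,"gripper":0},{"dx":0.05,"dy":-0.74,"dz":0,"ax":0,"ay":0,"az":0.019,"gripper":0},{"dx":0.05,"dy":-0.74,"dz":0,"ax":0,"ay":0,"az":0.019,"gripper":0}]'

```text
t: 25.65
ee_pos: [0.4836, 0.211, 0.1403]
eef_rot: [3.141, -0.0, -0.087]
wrist_force: [0.0, -1.1, -0.9]
grip_width: 0.0157
```

```bash
cat >> h.py <<'E'
def incont(P): 
    d=np.array(P[:2])-CO; return np.array([d@[np.cos(CY),np.sin(CY)],d@[-np.sin(CY),np.cos(CY)]])
E
python3 - <<'E'
from h import *
p=fr(CO,CY,-.0,.028); gos([*p,.022],CY,0)
c=robot.get_calibration('wrist');np.save('c19.npy',c,allow_pickle=True)
grab('wrist','w19',scale=1.5)
E
```

```text
t 25.65 pos [0.4836 0.211  0.1403] rot [ 3.1414 -0.0003 -0.0875] F [ 0.0306 -1.0861 -0.9385] w 0.0157
  d [ 0.0589 -0.0222  0.6868] a [ 0.0001 -0.0001  0.0004]
```

View pics/w19.png

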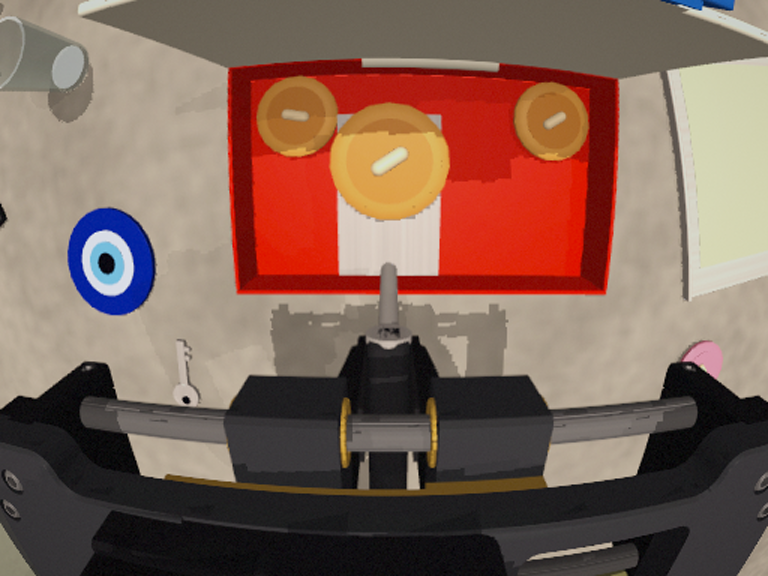

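Run:
```python
from h import *
c=np.load('c19.npy',allow_pickle=True).item()
for q in [(297,117),(551,121)]: print(incont(px('wrist',q[0]/1.5,q[1]/1.5,.014,c)))
print(incont(px('wrist',389/1.5,161/1.5,.105,c)), incont(where()[0]))
```

```text
[0.0424 0.0868]
[ 0.0436 -0.0842]
[0.0107 0.0262] [-0.0059  0.0253]
```

>>> jog_arm --motion '[{"dx":0.04,"dy":-0.01,"dz":0.15,"ax":0,"ay":0,"az":0,"gripper":0},{"dx":0.05,"dy":-0.01,"dz":0.35,"ax":0,"ay":0,"az":0,"gripper":0},{"dx":0.05,"dy":-0.01,"dz":0.55,"ax":0,"ay":0,"az":0,"gripper":0},{"dx":0.05,"dy":-0.01,"dz":0.65,"ax":0,"ay":0,"az":0,"gripper":0},{"dx":0.05,"dy":-0.01,"dz":0.686,"ax":0,"ay":0,"az":0,"gripper":0},{"dx":0.05,"dy":-0.01,"dz":0.686,"ax":0,"ay":0,"az":0,"gripper":0}]'

```text
t: 26.3
ee_pos: [0.4885, 0.211, 0.0708]
eef_rot: [3.141, 0.001, -0.089]
wrist_force: [-0.3, -0.8, -0.6]
grip_width: 0.016
```

Run:
```python
from h import *
p=fr(CO,CY,.012,.0265); gos([*p,.0175],CY,np.radians(18))
```

```text
t 26.30 pos [0.4885 0.211  0.0708] rot [ 3.1411  0.001  -0.0887] F [-0.3476 -0.7553 -0.586 ] w 0.0160
  d [ 0.3162 -0.0027 -0.1424] a [ 0.0002 -0.1495 -0.0002]
```

>>> jog_arm --motion '[{"dx":0.06,"dy":0,"dz":-0.027,"ax":0,"ay":-0.03,"az":0,"gripper":0},{"dx":0.13,"dy":0,"dz":-0.055,"ax":0,"ay":-0.06,"az":0,"gripper":0},{"dx":0.19,"dy":0,"dz":-0.085,"ax":0,"ay":-0.09,"az":0,"gripper":0},{"dx":0.25,"dy":0,"dz":-0.115,"ax":0,"ay":-0.12,"az":0,"gripper":0},{"dx":0.31,"dy":0,"dz":-0.14,"ax":0,"ay":-0.15,"az":0,"gripper":0},{"dx":0.31,"dy":0,"dz":-0.14,"ax":0,"ay":-0.15,"az":0,"gripper":0},{"dx":0.31,"dy":0,"dz":-0.14,"ax":0,"ay":-0.15,"az":0,"gripper":0}]'

```text
t: 27.0
ee_pos: [0.5202, 0.2087, 0.0859]
eef_rot: [-3.141, 0.312, -0.089]
wrist_force: [-0.4, 0.3, -1.2]
grip_width: 0.0155
```

>>> jog_arm --motion '[{"dx":-0.16,"dy":0,"dz":0.052,"ax":0,"ay":0,"az":0,"gripper":0},{"dx":-0.32,"dy":0,"dz":0.1,"ax":0,"ay":0,"az":0,"gripper":0},{"dx":-0.32,"dy":0,"dz":0.1,"ax":0,"ay":0,"az":0,"gripper":0}]'

```text
t: 27.3
ee_pos: [0.484, 0.2119, 0.0859]
eef_rot: [3.142, 0.314, -0.087]
wrist_force: [0.2, -0.2, -0.3]
grip_width: 0.0153
```

>>> jog_arm --motion '[{"dx":-0.1,"dy":0,"dz":-0.3,"ax":0,"ay":0,"az":0,"gripper":0},{"dx":-0.2,"dy":0,"dz":-0.5,"ax":0,"ay":0.03,"az":0,"gripper":0},{"dx":-0.3,"dy":0,"dz":-0.5,"ax":0,"ay":0.08,"az":0,"gripper":0},{"dx":-0.4,"dy":0,"dz":-0.435,"ax":0,"ay":0.13,"az":0,"gripper":0},{"dx":-0.4,"dy":0,"dz":-0.435,"ax":0,"ay":0.15,"az":0,"gripper":0},{"dx":-0.4,"dy":0,"dz":-0.435,"ax":0,"ay":0.15,"az":0,"gripper":0}]'

```text
t: 27.9
ee_pos: [0.4605, 0.2141, 0.1401]
eef_rot: [-3.141, -0.002, -0.087]
wrist_force: [-1.4, -0.2, -1.6]
grip_width: 0.0156
```

Run:
```python
from h import *
c=robot.get_calibration('wrist');np.save('c20.npy',c,allow_pickle=True)
grab('wrist','w20',scale=1.5)
```

```text
(no output)
```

View pics/w20.png

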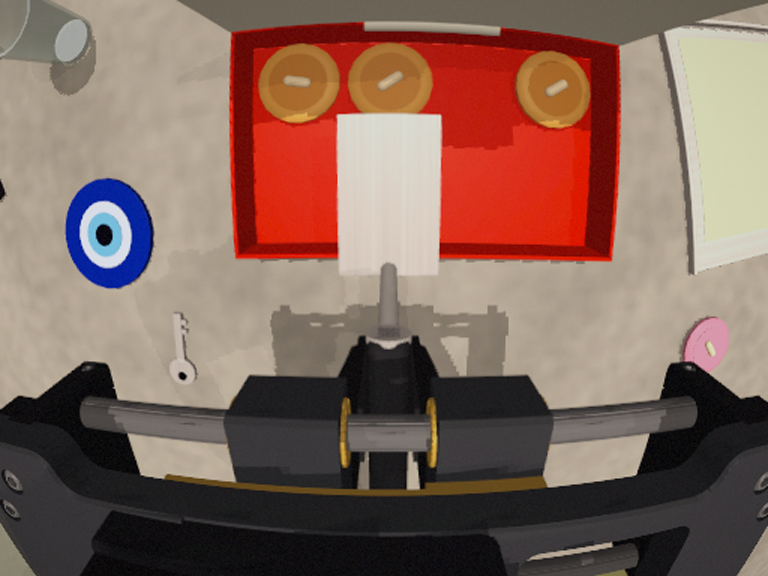

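Run:
```python
from h import *
c=np.load('c20.npy',allow_pickle=True).item()
for q in [(299,83),(390,80),(553,89)]: print(incont(px('wrist',q[0]/1.5,q[1]/1.5,.014,c)))
p=fr(CO,CY,-.01,-.0285); gos([*p,.0065],CY,0)
```

```text
[0.0426 0.0868]
[0.043  0.0267]
[ 0.0434 -0.0844]
t 27.95 pos [0.4613 0.2141 0.1403] rot [-3.1409 -0.0013 -0.0874] F [-0.3819 -0.3482 -0.077 ] w 0.0157
  d [0.1822 0.5545 0.8416] a [-0.0003 -0.0006  0.0005]
```

>>> jog_arm --motion '[{"dx":0.05,"dy":0.3,"dz":0,"ax":0,"ay":0,"az":0,"gripper":0},{"dx":0.18,"dy":0.55,"dz":0,"ax":0,"ay":0,"az":0,"gripper":0},{"dx":0.18,"dy":0.555,"dz":0.2,"ax":0,"ay":0,"az":0,"gripper":0},{"dx":0.18,"dy":0.555,"dz":0.4,"ax":0,"ay":0,"az":0,"gripper":0},{"dx":0.18,"dy":0.555,"dz":0.6,"ax":0,"ay":0,"az":0,"gripper":0},{"dx":0.18,"dy":0.555,"dz":0.7,"ax":0,"ay":0,"az":0,"gripper":0},{"dx":0.18,"dy":0.555,"dz":0.7,"ax":0,"ay":0,"az":0,"gripper":0}]'

```text
t: 28.65
ee_pos: [0.474, 0.1565, 0.0678]
eef_rot: [3.141, 0.004, -0.089]
wrist_force: [-0.1, 0.7, 0.2]
grip_width: 0.016
```

Run:
```python
from h import *
p=fr(CO,CY,-.01,-.0285); gos([*p,.0065],CY,0)
p=fr(CO,CY,-.01,-.015); gos([*p,.0065],CY,0)
p=fr(CO,CY,-.01,-.0395); gos([*p,.0065],CY,0)
grab('wrist','w21',scale=1.5)
```

```text
t 28.65 pos [0.474  0.1565 0.0678] rot [ 3.1406  0.0036 -0.0888] F [-0.1036  0.6787  0.221 ] w 0.0160
  d [ 0.0078 -0.0086  0.1174] a [ 0.0005  0.0017 -0.0002]
t 28.65 pos [0.474  0.1565 0.0678] rot [ 3.1406  0.0036 -0.0888] F [-0.1036  0.6787  0.221 ] w 0.0160
  d [ 0.0078 -0.1436  0.1172] a [ 0.0005  0.0017 -0.0002]
t 28.65 pos [0.474  0.1565 0.0678] rot [ 3.1406  0.0036 -0.0888] F [-0.1036  0.6787  0.221 ] w 0.0160
  d [0.0079 0.1014 0.1175] a [ 0.0005  0.0017 -0.0002]
```

View pics/w21.png

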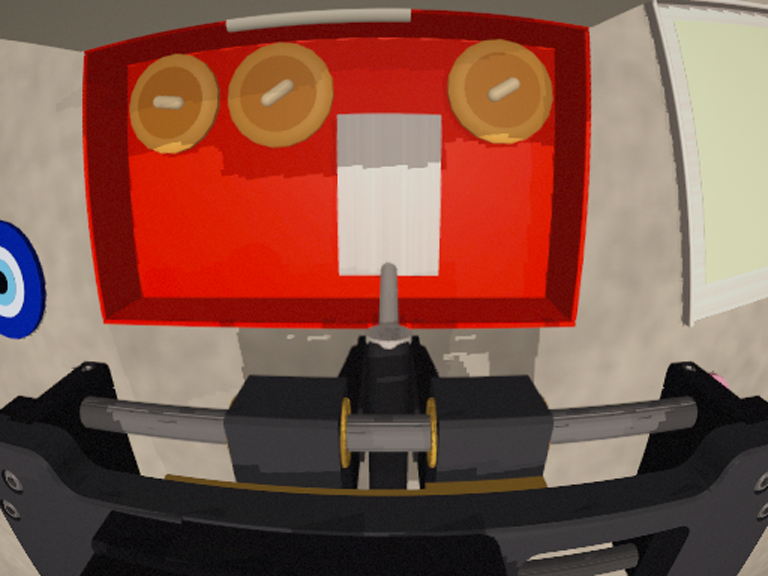

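>>> jog_arm --motion '[{"dx":0,"dy":-0.01,"dz":0.06,"ax":0,"ay":0,"az":0,"gripper":0},{"dx":0,"dy":-0.01,"dz":0.118,"ax":0,"ay":0,"az":0,"gripper":0},{"dx":0,"dy":-0.01,"dz":0.118,"ax":0,"ay":0,"az":0,"gripper":0},{"dx":0,"dy":-0.06,"dz":0.118,"ax":0,"ay":0,"az":0,"gripper":0},{"dx":0,"dy":-0.11,"dz":0.118,"ax":0,"ay":0,"az":0,"gripper":0},{"dx":0,"dy":-0.145,"dz":0.118,"ax":0,"ay":0,"az":0,"gripper":0},{"dx":0,"dy":-0.145,"dz":0.118,"ax":0,"ay":0,"az":0,"gripper":0},{"dx":0,"dy":0,"dz":0.118,"ax":0,"ay":0,"az":0,"gripper":0},{"dx":0,"dy":0.06,"dz":0.118,"ax":0,"ay":0,"az":0,"gripper":0},{"dx":0,"dy":0.1,"dz":0.118,"ax":0,"ay":0,"az":0,"gripper":0},{"dx":0,"dy":0.1,"dz":0.118,"ax":0,"ay":0,"az":0,"gripper":0},{"dx":0,"dy":0,"dz":0.118,"ax":0,"ay":0,"az":0,"gripper":0}]'

```text
t: 29.9
ee_pos: [0.4747, 0.1564, 0.0577]
eef_rot: [3.142, -0.0, -0.09]
wrist_force: [-0.7, 0.3, -1.6]
grip_width: 0.0158
```

>>> jog_arm --motion '[{"dx":0,"dy":0,"dz":-0.3,"ax":0,"ay":0,"az":0,"gripper":0},{"dx":0,"dy":0,"dz":-0.6,"ax":0,"ay":0,"az":0,"gripper":0},{"dx":-0.1,"dy":0,"dz":-0.83,"ax":0,"ay":0,"az":0,"gripper":0},{"dx":-0.2,"dy":0,"dz":-0.83,"ax":0,"ay":0,"az":0,"gripper":0},{"dx":-0.2,"dy":0,"dz":-0.83,"ax":0,"ay":0,"az":0,"gripper":0}]'

```text
t: 30.4
ee_pos: [0.4537, 0.1593, 0.1402]
eef_rot: [-3.141, 0.0, -0.087]
wrist_force: [0.3, -0.0, -0.7]
grip_width: 0.0155
```

Run:
```python
from h import *
c=robot.get_calibration('wrist');np.save('c22.npy',c,allow_pickle=True)
p=fr(SO,SY,-.035,-.0358); gos([*p,.06],SY,0)
grab('wrist','w22',scale=1.5)
```

```text
t 30.40 pos [0.4537 0.1593 0.1402] rot [-3.1414  0.0001 -0.0873] F [ 0.3011 -0.0342 -0.738 ] w 0.0155
  d [0.2509 3.7186 0.3056] a [-0.0001  0.     -0.1038]
```

View pics/w22.png

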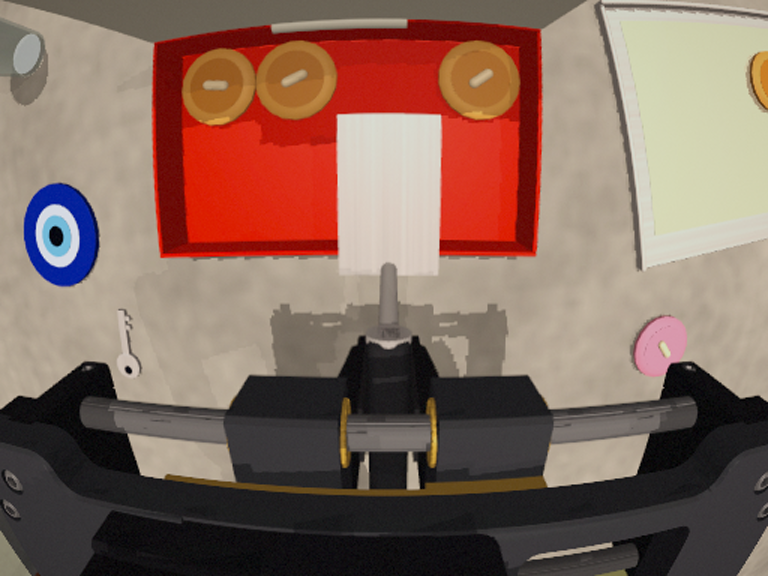

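>>> jog_arm --motion '[{"dx":-0.1,"dy":0.5,"dz":0,"ax":0,"ay":0,"az":0,"gripper":0},{"dx":-0.1,"dy":1,"dz":0,"ax":0,"ay":0,"az":0,"gripper":0}]'

```text
t: 30.65
ee_pos: [0.4341, 0.061, 0.1383]
eef_rot: [3.141, 0.004, -0.084]
wrist_force: [1.6, -1.2, -0.7]
grip_width: 0.0156
```

>>> jog_arm --motion '[{"dx":0,"dy":0.5,"dz":0,"ax":0,"ay":0,"az":-0.02,"gripper":0},{"dx":0,"dy":1,"dz":0,"ax":0,"ay":0,"az":-0.04,"gripper":0}]'

```text
t: 30.85
ee_pos: [0.4258, -0.0399, 0.1386]
eef_rot: [-3.141, 0.003, -0.002]
wrist_force: [0.9, -0.8, -0.4]
grip_width: 0.0155
```

>>> jog_arm --motion '[{"dx":0,"dy":0.5,"dz":0,"ax":0,"ay":0,"az":-0.03,"gripper":0},{"dx":0,"dy":1,"dz":0,"ax":0,"ay":0,"az":-0.063,"gripper":0}]'

```text
t: 31.05
ee_pos: [0.4254, -0.1402, 0.1387]
eef_rot: [-3.14, 0.002, 0.13]
wrist_force: [0.3, 0.1, -0.7]
grip_width: 0.0156
```

Run:
```python
from h import *
p=fr(SO,SY,-.035,-.0358); gos([*p,.06],SY,0)
```

```text
t 31.05 pos [ 0.4254 -0.1402  0.1387] rot [-3.1402  0.0019  0.13  ] F [ 0.3141  0.1162 -0.656 ] w 0.0156
  d [0.1127 0.7527 0.2897] a [-0.0006  0.0009 -0.    ]
```

>>> jog_arm --motion '[{"dx":0.11,"dy":0.4,"dz":0.1,"ax":0,"ay":0,"az":0,"gripper":0},{"dx":0.11,"dy":0.65,"dz":0.3,"ax":0,"ay":0,"az":0,"gripper":0},{"dx":0.11,"dy":0.68,"dz":0.3,"ax":0,"ay":0,"az":0,"gripper":0},{"dx":0.11,"dy":0.68,"dz":0.3,"ax":0,"ay":0,"az":0,"gripper":0},{"dx":0.11,"dy":0.68,"dz":0.3,"ax":0,"ay":0,"az":0,"gripper":0}]'

```text
t: 31.55
ee_pos: [0.4461, -0.2037, 0.1103]
eef_rot: [-3.141, 0.001, 0.128]
wrist_force: [0.2, 0.1, -0.1]
grip_width: 0.0154
```

Run:
```python
from h import *
p=fr(SO,SY,-.035,-.0358); gos([*p,.0035],SY,0)
c=robot.get_calibration('wrist')
grab('wrist','w23',scale=1.5)
for P in [fr(SO,SY,.0635,-.0358)]: print(np.array(proj('wrist',[*P,.014],c))*1.5)
```

```text
t 31.55 pos [ 0.4461 -0.2037  0.1103] rot [-3.1406  0.0007  0.1281] F [ 0.2099  0.0953 -0.0736] w 0.0154
  d [-0.0097  0.0967  0.5717] a [-0.0005  0.0003 -0.0009]
[405.1489  31.0551]
```

View pics/w23.png

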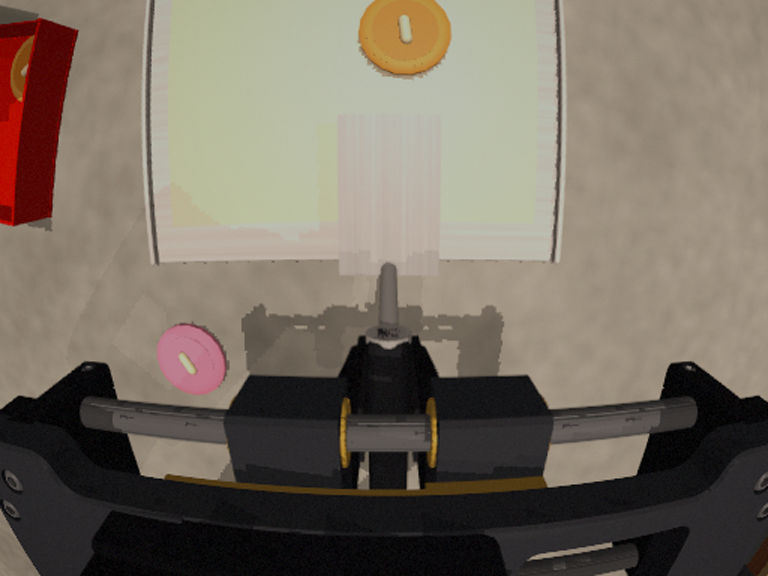

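Matches (405,33). Go.

>>> jog_arm --motion '[{"dx":0,"dy":0.095,"dz":0.3,"ax":0,"ay":0,"az":0,"gripper":0},{"dx":0,"dy":0.095,"dz":0.5,"ax":0,"ay":0,"az":0,"gripper":0},{"dx":0,"dy":0.095,"dz":0.56,"ax":0,"ay":0,"az":0,"gripper":0},{"dx":0,"dy":0.095,"dz":0.57,"ax":0,"ay":0,"az":0,"gripper":0},{"dx":0.1,"dy":0.095,"dz":0.57,"ax":0,"ay":0,"az":0,"gripper":0},{"dx":0.2,"dy":0.095,"dz":0.57,"ax":0,"ay":0,"az":0,"gripper":0},{"dx":0.3,"dy":0.095,"dz":0.57,"ax":0,"ay":0,"az":0,"gripper":0},{"dx":0.4,"dy":0.095,"dz":0.57,"ax":0,"ay":0,"az":0,"gripper":0},{"dx":0.5,"dy":0.095,"dz":0.57,"ax":0,"ay":0,"az":0,"gripper":0},{"dx":0.6,"dy":0.095,"dz":0.57,"ax":0,"ay":0,"az":0,"gripper":0},{"dx":0.68,"dy":0.095,"dz":0.57,"ax":0,"ay":0,"az":0,"gripper":0}]'

```text
t: 32.7
ee_pos: [0.5159, -0.2054, 0.0536]
eef_rot: [-3.142, 0.0, 0.128]
wrist_force: [0.2, -0.6, -0.6]
grip_width: 0.0155
```

Run:
```python
from h import *
p=fr(SO,SY,.083,-.0358); gos([*p,.0035],SY,0)
```

```text
t 32.70 pos [ 0.5159 -0.2054  0.0536] rot [-3.1416  0.      0.1277] F [ 0.1929 -0.5623 -0.5806] w 0.0155
  d [ 0.4792 -0.0123  0.0053] a [-0.      0.     -0.0011]
```

>>> jog_arm --motion '[{"dx":0.08,"dy":0,"dz":0.004,"ax":0,"ay":0,"az":0,"gripper":0},{"dx":0.16,"dy":0,"dz":0.004,"ax":0,"ay":0,"az":0,"gripper":0},{"dx":0.24,"dy":0,"dz":0.004,"ax":0,"ay":0,"az":0,"gripper":0},{"dx":0.31,"dy":0,"dz":0.004,"ax":0,"ay":0,"az":0,"gripper":0},{"dx":0.37,"dy":0,"dz":0.004,"ax":0,"ay":0,"az":0,"gripper":0},{"dx":0.42,"dy":0,"dz":0.004,"ax":0,"ay":0,"az":0,"gripper":0},{"dx":0.45,"dy":0,"dz":0.004,"ax":0,"ay":0,"az":0,"gripper":0},{"dx":0.465,"dy":0,"dz":0.004,"ax":0,"ay":0,"az":0,"gripper":0},{"dx":0.465,"dy":0,"dz":0.004,"ax":0,"ay":0,"az":0,"gripper":0}]'

```text
t: 33.6
ee_pos: [0.5612, -0.1996, 0.0533]
eef_rot: [-3.142, -0.0, 0.127]
wrist_force: [0.3, -0.0, -0.9]
grip_width: 0.0158
```

Run:
```python
from h import *
p=fr(SO,SY,.083,-.0358); gos([*p,.0035],SY,0)
grab('wrist','w24',scale=1.5)
```

```text
t 33.60 pos [ 0.5612 -0.1996  0.0533] rot [-3.1416 -0.      0.1274] F [ 0.253  -0.0092 -0.8584] w 0.0158
  d [ 0.0229 -0.0126  0.0018] a [-0.     -0.     -0.0012]
```

View pics/w24.png

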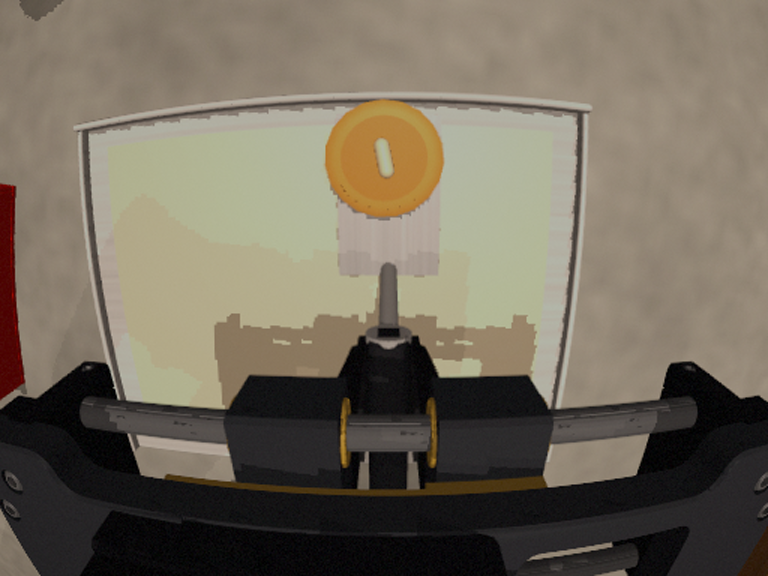

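>>> jog_arm --motion '[{"dx":0.0,"dy":0,"dz":-0.05,"ax":0,"ay":0,"az":0,"gripper":0},{"dx":0.0,"dy":0,"dz":-0.12,"ax":0,"ay":0,"az":0,"gripper":0},{"dx":0,"dy":0,"dz":-0.25,"ax":0,"ay":0,"az":0,"gripper":0},{"dx":-0.05,"dy":0,"dz":-0.4,"ax":0,"ay":0,"az":0,"gripper":0},{"dx":-0.15,"dy":0,"dz":-0.55,"ax":0,"ay":0,"az":0,"gripper":0},{"dx":-0.3,"dy":0,"dz":-0.7,"ax":0,"ay":0,"az":0,"gripper":0},{"dx":-0.45,"dy":0,"dz":-0.82,"ax":0,"ay":0,"az":0,"gripper":0},{"dx":-0.6,"dy":-0.05,"dz":-0.87,"ax":0,"ay":0,"az":0,"gripper":0},{"dx":-0.75,"dy":-0.15,"dz":-0.87,"ax":0,"ay":0,"az":0,"gripper":0},{"dx":-0.85,"dy":-0.35,"dz":-0.87,"ax":0,"ay":0,"az":0.01,"gripper":0},{"dx":-0.9,"dy":-0.6,"dz":-0.87,"ax":0,"ay":0,"az":0.02,"gripper":0},{"dx":-0.9,"dy":-0.9,"dz":-0.87,"ax":0,"ay":0,"az":0.03,"gripper":0}]'

```text
t: 34.85
ee_pos: [0.4599, -0.1217, 0.1419]
eef_rot: [3.14, -0.002, 0.062]
wrist_force: [1.5, 0.5, -0.3]
grip_width: 0.0161
```

Run:
```python
from h import *
p=fr(CO,CY,-.005,-.0295); gos([*p,.09],CY,0)
```

```text
t 34.85 pos [ 0.4599 -0.1217  0.1419] rot [ 3.1405 -0.0019  0.0617] F [ 1.5122  0.5041 -0.3206] w 0.0161
  d [ 0.3688 -2.7586  0.0209] a [ 0.0005 -0.001   0.0717]
```

>>> jog_arm --motion '[{"dx":0.02,"dy":-0.3,"dz":0,"ax":0,"ay":0,"az":0.01,"gripper":0},{"dx":0.04,"dy":-0.6,"dz":0,"ax":0,"ay":0,"az":0.02,"gripper":0},{"dx":0.06,"dy":-0.9,"dz":0,"ax":0,"ay":0,"az":0.03,"gripper":0}]'

```text
t: 35.15
ee_pos: [0.4607, -0.0307, 0.1421]
eef_rot: [3.141, -0.003, 0.0]
wrist_force: [0.5, 0.9, -1.1]
grip_width: 0.0159
```

>>> jog_arm --motion '[{"dx":0.03,"dy":-0.3,"dz":0,"ax":0,"ay":0,"az":0.01,"gripper":0},{"dx":0.06,"dy":-0.6,"dz":0,"ax":0,"ay":0,"az":0.02,"gripper":0},{"dx":0.1,"dy":-0.85,"dz":0,"ax":0,"ay":0,"az":0.025,"gripper":0},{"dx":0.12,"dy":-1,"dz":0,"ax":0,"ay":0,"az":0.025,"gripper":0}]'

```text
t: 35.55
ee_pos: [0.4727, 0.07, 0.1421]
eef_rot: [-3.141, -0.002, -0.049]
wrist_force: [-0.2, -0.3, -0.7]
grip_width: 0.0157
```

Run:
```python
from h import *
p=fr(CO,CY,-.005,-.0295); gos([*p,.09],CY,0)
```

```text
t 35.55 pos [0.4727 0.07   0.1421] rot [-3.1411 -0.0024 -0.0493] F [-0.1855 -0.2754 -0.651 ] w 0.0157
  d [ 0.0271 -0.8607  0.0251] a [-0.0003 -0.0011  0.0187]
```

>>> jog_arm --motion '[{"dx":0.02,"dy":-0.15,"dz":0,"ax":0,"ay":0,"az":0.01,"gripper":0},{"dx":0.02,"dy":-0.35,"dz":0,"ax":0,"ay":0,"az":0.018,"gripper":0},{"dx":0.02,"dy":-0.58,"dz":0,"ax":0,"ay":0,"az":0.018,"gripper":0},{"dx":0.02,"dy":-0.76,"dz":0,"ax":0,"ay":0,"az":0.018,"gripper":0},{"dx":0.02,"dy":-0.84,"dz":0,"ax":0,"ay":0,"az":0.018,"gripper":0},{"dx":0.02,"dy":-0.84,"dz":0,"ax":0,"ay":0,"az":0.018,"gripper":0},{"dx":0.02,"dy":-0.84,"dz":0,"ax":0,"ay":0,"az":0.018,"gripper":0}]'

```text
t: 36.25
ee_pos: [0.4787, 0.1518, 0.1408]
eef_rot: [3.141, -0.001, -0.088]
wrist_force: [-0.5, -0.2, -1.2]
grip_width: 0.0158
```

Run:
```python
from h import *
p=fr(CO,CY,-.0,-.0295); gos([*p,.022],CY,0)
c=robot.get_calibration('wrist');np.save('c25.npy',c,allow_pickle=True)
grab('wrist','w25',scale=1.5)
```

```text
t 36.25 pos [0.4787 0.1518 0.1408] rot [ 3.1413 -0.0007 -0.0883] F [-0.4706 -0.1693 -1.2296] w 0.0158
  d [ 0.0553 -0.0417  0.6922] a [ 0.0001 -0.0003  0.0001]
```

View pics/w25.png

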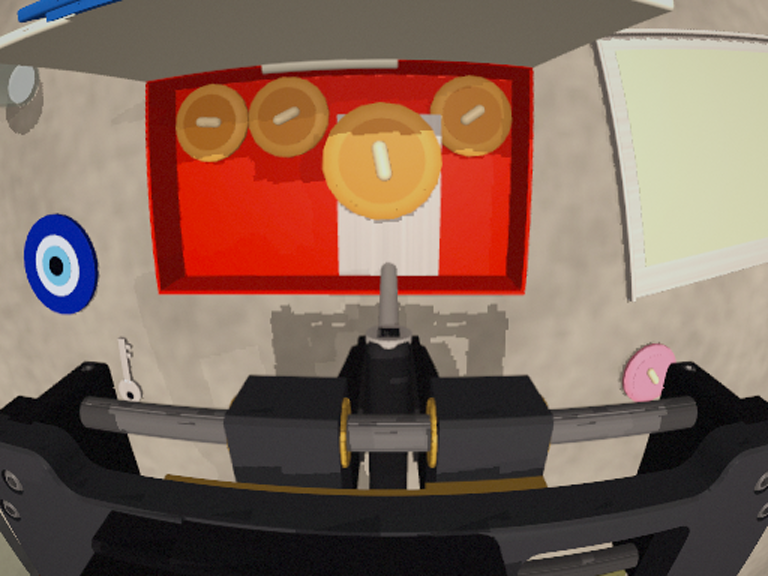

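Run:
```python
from h import *
c=np.load('c25.npy',allow_pickle=True).item()
for q in [(212,122),(289,116),(471,116)]: print(incont(px('wrist',q[0]/1.5,q[1]/1.5,.014,c)))
print(incont(px('wrist',382/1.5,161/1.5,.105,c)), incont(where()[0]))
```

```text
[0.0441 0.0882]
[0.0439 0.0329]
[ 0.0434 -0.0876]
[ 0.0111 -0.0301] [-0.0056 -0.0339]
```

>>> jog_arm --motion '[{"dx":0.04,"dy":-0.03,"dz":0.15,"ax":0,"ay":0,"az":0,"gripper":0},{"dx":0.05,"dy":-0.03,"dz":0.35,"ax":0,"ay":0,"az":0,"gripper":0},{"dx":0.05,"dy":-0.03,"dz":0.55,"ax":0,"ay":0,"az":0,"gripper":0},{"dx":0.05,"dy":-0.03,"dz":0.65,"ax":0,"ay":0,"az":0,"gripper":0},{"dx":0.05,"dy":-0.03,"dz":0.69,"ax":0,"ay":0,"az":0,"gripper":0},{"dx":0.05,"dy":-0.03,"dz":0.69,"ax":0,"ay":0,"az":0,"gripper":0}]'

```text
t: 36.9
ee_pos: [0.4836, 0.1545, 0.0706]
eef_rot: [3.141, 0.001, -0.089]
wrist_force: [0.0, 0.3, -1.3]
grip_width: 0.0157
```

Run:
```python
from h import *
p=fr(CO,CY,.012,-.031); gos([*p,.0175],CY,np.radians(18))
```

```text
t 36.90 pos [0.4836 0.1545 0.0706] rot [ 3.1412  0.0012 -0.0887] F [ 0.0432  0.3095 -1.3272] w 0.0157
  d [ 0.3144  0.0051 -0.1442] a [ 0.0001 -0.1494 -0.0002]
```

>>> jog_arm --motion '[{"dx":0.06,"dy":0,"dz":-0.027,"ax":0,"ay":-0.03,"az":0,"gripper":0},{"dx":0.13,"dy":0,"dz":-0.055,"ax":0,"ay":-0.06,"az":0,"gripper":0},{"dx":0.19,"dy":0,"dz":-0.085,"ax":0,"ay":-0.09,"az":0,"gripper":0},{"dx":0.25,"dy":0,"dz":-0.115,"ax":0,"ay":-0.12,"az":0,"gripper":0},{"dx":0.31,"dy":0,"dz":-0.14,"ax":0,"ay":-0.15,"az":0,"gripper":0},{"dx":0.31,"dy":0,"dz":-0.14,"ax":0,"ay":-0.15,"az":0,"gripper":0},{"dx":0.31,"dy":0,"dz":-0.14,"ax":0,"ay":-0.15,"az":0,"gripper":0}]'

```text
t: 37.6
ee_pos: [0.5155, 0.1521, 0.0858]
eef_rot: [-3.141, 0.312, -0.089]
wrist_force: [-1.7, -0.4, -0.6]
grip_width: 0.0156
```

>>> jog_arm --motion '[{"dx":-0.16,"dy":0,"dz":0.052,"ax":0,"ay":0,"az":0,"gripper":0},{"dx":-0.32,"dy":0,"dz":0.1,"ax":0,"ay":0,"az":0,"gripper":0},{"dx":-0.32,"dy":0,"dz":0.1,"ax":0,"ay":0,"az":0,"gripper":0}]'

```text
t: 37.9
ee_pos: [0.4792, 0.1553, 0.0857]
eef_rot: [3.142, 0.314, -0.087]
wrist_force: [-1.0, -0.2, -1.9]
grip_width: 0.0154
```

>>> jog_arm --motion '[{"dx":-0.1,"dy":0,"dz":-0.3,"ax":0,"ay":0,"az":0,"gripper":0},{"dx":-0.2,"dy":0,"dz":-0.5,"ax":0,"ay":0.03,"az":0,"gripper":0},{"dx":-0.3,"dy":0,"dz":-0.5,"ax":0,"ay":0.08,"az":0,"gripper":0},{"dx":-0.4,"dy":0,"dz":-0.435,"ax":0,"ay":0.13,"az":0,"gripper":0},{"dx":-0.4,"dy":0,"dz":-0.435,"ax":0,"ay":0.15,"az":0,"gripper":0},{"dx":-0.4,"dy":0,"dz":-0.435,"ax":0,"ay":0.15,"az":0,"gripper":0}]'

```text
t: 38.5
ee_pos: [0.4558, 0.1575, 0.1399]
eef_rot: [-3.141, -0.002, -0.087]
wrist_force: [-0.2, -0.4, -1.3]
grip_width: 0.0156
```

Run:
```python
from h import *
c=robot.get_calibration('wrist');np.save('c26.npy',c,allow_pickle=True)
grab('wrist','w26',scale=1.5)
p=fr(SO,SY,.02,0); gos([*p,.06],SY,0)
```

```text
t 38.55 pos [0.4566 0.1574 0.1401] rot [-3.1411 -0.0013 -0.0876] F [-0.1663 -0.3216 -0.1291] w 0.0156
  d [0.6813 3.2341 0.304 ] a [-0.0002 -0.0006 -0.1039]
```

View pics/w26.png

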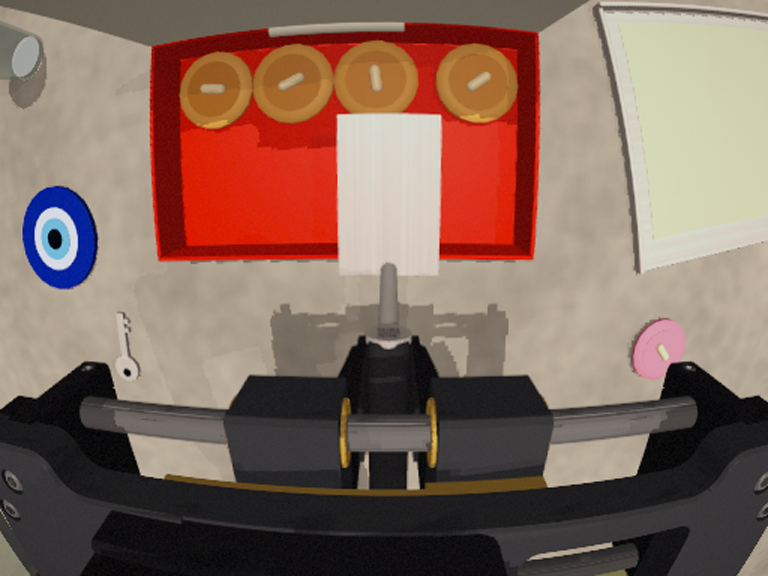

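>>> jog_arm --motion '[{"dx":0,"dy":0.5,"dz":0,"ax":0,"ay":0,"az":0,"gripper":0},{"dx":0,"dy":1,"dz":0,"ax":0,"ay":0,"az":0,"gripper":0}]'

```text
t: 38.75
ee_pos: [0.4488, 0.0572, 0.1401]
eef_rot: [-3.142, -0.001, -0.084]
wrist_force: [0.6, -0.7, -0.4]
grip_width: 0.0156
```

>>> jog_arm --motion '[{"dx":0,"dy":0.5,"dz":0,"ax":0,"ay":0,"az":-0.02,"gripper":0},{"dx":0,"dy":1,"dz":0,"ax":0,"ay":0,"az":-0.04,"gripper":0}]'

```text
t: 38.95
ee_pos: [0.4397, -0.0441, 0.1401]
eef_rot: [3.142, -0.001, -0.002]
wrist_force: [0.1, 0.1, -1.0]
grip_width: 0.0155
```

>>> jog_arm --motion '[{"dx":0,"dy":0.5,"dz":0,"ax":0,"ay":0,"az":-0.03,"gripper":0},{"dx":0,"dy":1,"dz":0,"ax":0,"ay":0,"az":-0.063,"gripper":0}]'

```text
t: 39.15
ee_pos: [0.4392, -0.1447, 0.1401]
eef_rot: [3.141, -0.001, 0.13]
wrist_force: [0.7, -0.4, -1.6]
grip_width: 0.0155
```

Run:
```python
from h import *
p=fr(SO,SY,.015,-.05); gos([*p,.03],SY,0)
```

```text
t 39.15 pos [ 0.4392 -0.1447  0.1401] rot [ 3.1413 -0.001   0.1295] F [ 0.7086 -0.3775 -1.5856] w 0.0155
  d [0.4817 0.8312 0.6057] a [ 0.0001 -0.0005 -0.0002]
```

>>> jog_arm --motion '[{"dx":0.3,"dy":0.4,"dz":0.1,"ax":0,"ay":0,"az":0,"gripper":0},{"dx":0.45,"dy":0.7,"dz":0.3,"ax":0,"ay":0,"az":0,"gripper":0},{"dx":0.48,"dy":0.75,"dz":0.5,"ax":0,"ay":0,"az":0,"gripper":0},{"dx":0.48,"dy":0.75,"dz":0.6,"ax":0,"ay":0,"az":0,"gripper":0},{"dx":0.48,"dy":0.75,"dz":0.6,"ax":0,"ay":0,"az":0,"gripper":0},{"dx":0.48,"dy":0.75,"dz":0.6,"ax":0,"ay":0,"az":0,"gripper":0}]'

```text
t: 39.75
ee_pos: [0.496, -0.21, 0.0797]
eef_rot: [-3.141, 0.0, 0.128]
wrist_force: [-0.0, -0.9, -0.7]
grip_width: 0.0156
```

Run:
```python
from h import *
p=fr(SO,SY,.015,-.05); gos([*p,.003],SY,0)
```

```text
t 39.75 pos [ 0.496  -0.21    0.0797] rot [-3.1414  0.0001  0.1279] F [-0.0166 -0.8507 -0.6547] w 0.0156
  d [0.0034 0.1112 0.2705] a [-0.0001  0.0001 -0.001 ]
```

>>> jog_arm --motion '[{"dx":0,"dy":0,"dz":0.15,"ax":0,"ay":0,"az":0,"gripper":0},{"dx":0,"dy":0,"dz":0.23,"ax":0,"ay":0,"az":0,"gripper":0},{"dx":0,"dy":0,"dz":0.255,"ax":0,"ay":0,"az":0,"gripper":0},{"dx":0,"dy":0,"dz":0.268,"ax":0,"ay":0,"az":0,"gripper":0},{"dx":0,"dy":0,"dz":0.268,"ax":0,"ay":0,"az":0,"gripper":0},{"dx":0,"dy":0,"dz":0.268,"ax":0,"ay":0,"az":0,"gripper":0}]'

```text
t: 40.35
ee_pos: [0.4961, -0.2104, 0.0528]
eef_rot: [3.141, -0.0, 0.127]
wrist_force: [-0.5, -0.4, -0.3]
grip_width: 0.0158
```

>>> jog_arm --motion '[{"dx":0,"dy":0,"dz":0.003,"ax":0,"ay":0,"az":0,"gripper":0.2},{"dx":0,"dy":0,"dz":0.003,"ax":0,"ay":0,"az":0,"gripper":0.4},{"dx":0,"dy":0,"dz":0.003,"ax":0,"ay":0,"az":0,"gripper":0.6},{"dx":0,"dy":0,"dz":0.003,"ax":0,"ay":0,"az":0,"gripper":0.6},{"dx":0,"dy":0,"dz":0.003,"ax":0,"ay":0,"az":0,"gripper":0.6},{"dx":0,"dy":0,"dz":0.003,"ax":0,"ay":0,"az":0,"gripper":0.6},{"dx":0,"dy":0,"dz":0.003,"ax":0,"ay":0,"az":0,"gripper":0.6},{"dx":0,"dy":0,"dz":-0.3,"ax":0,"ay":0,"az":0,"gripper":0.6},{"dx":0,"dy":0,"dz":-0.7,"ax":0,"ay":0,"az":0,"gripper":0.6},{"dx":0,"dy":0,"dz":-1,"ax":0,"ay":0,"az":0,"gripper":0},{"dx":0,"dy":0,"dz":-1,"ax":0,"ay":0,"az":0,"gripper":0}]'

```text
t: 41.45
ee_pos: [0.499, -0.212, 0.1586]
eef_rot: [3.136, -0.008, 0.127]
wrist_force: [0.7, -0.2, 0.2]
grip_width: 0.0462
```

Run:
```python
from h import *
print(robot.observe()['grip_width'])
grab('wrist','w27',scale=1.5)
grab('top','t2',(100,120,370,290),2.9)
```

```text
0.04618383339627209
```

View pics/w27.png

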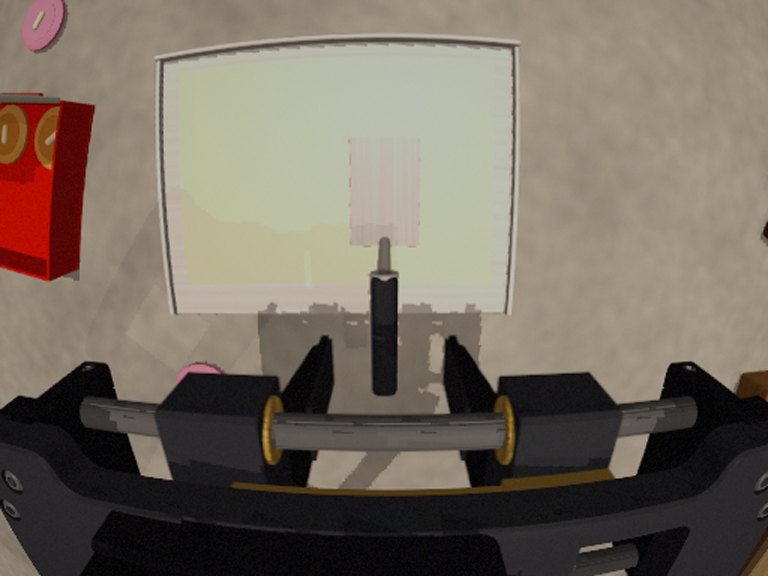

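View pics/t2.png

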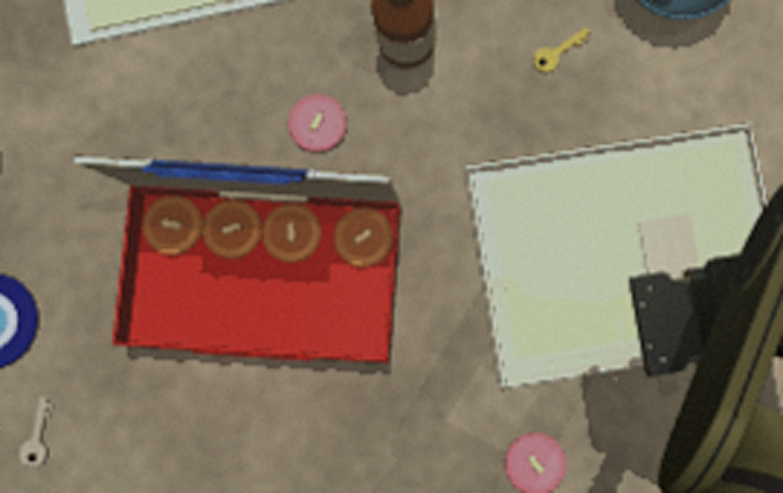

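Run:
```python
from h import *
p=fr(CO,CY,.145,.085); go([*p,.29],CY,0)
q=px('top',358/1.5,205/1.5,.0); print(q, incont(q))
q=px('top',357/1.5,170/1.5,.17); print(q, incont(q))
```

```text
t 41.55 pos [ 0.4963 -0.2106  0.1534] rot [ 3.1405 -0.0015  0.1274] F [-0.1012  0.3431  0.2106] w 0.0387
  d [ 2.6546 -4.3129 -1.3668] a [ 0.0004 -0.0008  0.103 ]
[0.7724 0.0467 0.    ] [ 0.2305 -0.1126]
[0.7766 0.0411 0.17  ] [ 0.2352 -0.1178]
```

>>> jog_arm --motion '[{"dx":0,"dy":0,"dz":-0.4,"ax":0,"ay":0,"az":0,"gripper":0},{"dx":0,"dy":0,"dz":-0.8,"ax":0,"ay":0,"az":0,"gripper":0},{"dx":0,"dy":0,"dz":-1,"ax":0,"ay":0,"az":0,"gripper":0},{"dx":0,"dy":-0.4,"dz":-1,"ax":0,"ay":0,"az":0,"gripper":0},{"dx":0,"dy":-0.8,"dz":-1,"ax":0,"ay":0,"az":0,"gripper":0},{"dx":0,"dy":-1,"dz":-1,"ax":0,"ay":0,"az":0,"gripper":0}]'

```text
t: 42.15
ee_pos: [0.4819, -0.1088, 0.2504]
eef_rot: [-3.139, 0.003, 0.129]
wrist_force: [1.8, -0.2, -0.8]
grip_width: 0.0003
```

Run:
```python
from h import *
p=fr(CO,CY,.145,.085); go([*p,.29],CY,0)
```

```text
t 42.15 pos [ 0.4819 -0.1088  0.2504] rot [-3.1393  0.0031  0.1285] F [ 1.769  -0.1802 -0.7524] w 0.0003
  d [ 2.6687 -3.2849 -0.3971] a [-0.0009  0.0016  0.1036]
```

>>> jog_arm --motion '[{"dx":0.2,"dy":-0.3,"dz":-0.3,"ax":0,"ay":0,"az":0.02,"gripper":0},{"dx":0.5,"dy":-0.65,"dz":-0.45,"ax":0,"ay":0,"az":0.04,"gripper":0},{"dx":0.8,"dy":-1,"dz":-0.5,"ax":0,"ay":0,"az":0.05,"gripper":0}]'

```text
t: 42.45
ee_pos: [0.5505, -0.0005, 0.303]
eef_rot: [3.141, -0.001, 0.021]
wrist_force: [0.5, -0.1, 1.1]
grip_width: 0.0004
```

>>> jog_arm --motion '[{"dx":0.3,"dy":-0.33,"dz":0,"ax":0,"ay":0,"az":0.02,"gripper":0},{"dx":0.6,"dy":-0.66,"dz":0,"ax":0,"ay":0,"az":0.04,"gripper":0},{"dx":0.9,"dy":-1,"dz":0,"ax":0,"ay":0,"az":0.05,"gripper":0}]'

```text
t: 42.75
ee_pos: [0.6378, 0.1018, 0.2998]
eef_rot: [3.141, 0.004, -0.083]
wrist_force: [0.4, -0.5, 0.4]
grip_width: 0.0007
```

Run:
```python
from h import *
p=fr(CO,CY,.145,.085); go([*p,.29],CY,0)
```

```text
t 42.75 pos [0.6378 0.1018 0.2998] rot [ 3.1408  0.0038 -0.083 ] F [ 0.3505 -0.5039  0.4181] w 0.0007
  d [ 0.5425 -1.5432  0.0944] a [0.0004 0.0018 0.0026]
```

>>> jog_arm --motion '[{"dx":0.2,"dy":-0.4,"dz":0,"ax":0,"ay":0,"az":0,"gripper":0},{"dx":0.4,"dy":-0.8,"dz":0,"ax":0,"ay":0,"az":0,"gripper":0},{"dx":0.5,"dy":-1,"dz":0,"ax":0,"ay":0,"az":0,"gripper":0}]'

```text
t: 43.05
ee_pos: [0.6958, 0.1988, 0.2985]
eef_rot: [3.141, 0.005, -0.08]
wrist_force: [-0.3, -0.2, -0.5]
grip_width: 0.0003
```

>>> jog_arm --motion '[{"dx":0.04,"dy":-0.3,"dz":0,"ax":0,"ay":0,"az":0,"gripper":0},{"dx":0.04,"dy":-0.5,"dz":0,"ax":0,"ay":0,"az":0,"gripper":0},{"dx":0.04,"dy":-0.5,"dz":0,"ax":0,"ay":0,"az":0,"gripper":0},{"dx":0.04,"dy":-0.5,"dz":0,"ax":0,"ay":0,"az":0,"gripper":0}]'

```text
t: 43.45
ee_pos: [0.7032, 0.245, 0.3014]
eef_rot: [3.14, 0.002, -0.082]
wrist_force: [-0.1, -0.5, -0.1]
grip_width: 0.0001
```

Run:
```python
from h import *
p=fr(CO,CY,.145,.085); go([*p,.165],CY,0)
grab('scene','s3',(200,80,450,300),3)
c=robot.get_calibration('scene')
for q,z in [((.145,.085),.165),((.1,.123),.191),((.1,-.123),.191)]:
    u=proj('scene',[*fr(CO,CY,*q),z],c); print((u[0]-200)*3,(u[1]-80)*3)
```

```text
t 43.45 pos [0.7032 0.245  0.3014] rot [ 3.1403  0.0017 -0.0816] F [-0.0647 -0.4503 -0.1066] w 0.0001
  d [ 0.0117 -0.0634  1.3637] a [0.0006 0.0008 0.0032]
342.14727745218187 434.7446733448494
411.132841663616 397.3139470095527
153.75384557865002 280.1622809636448
```

View pics/s3.png

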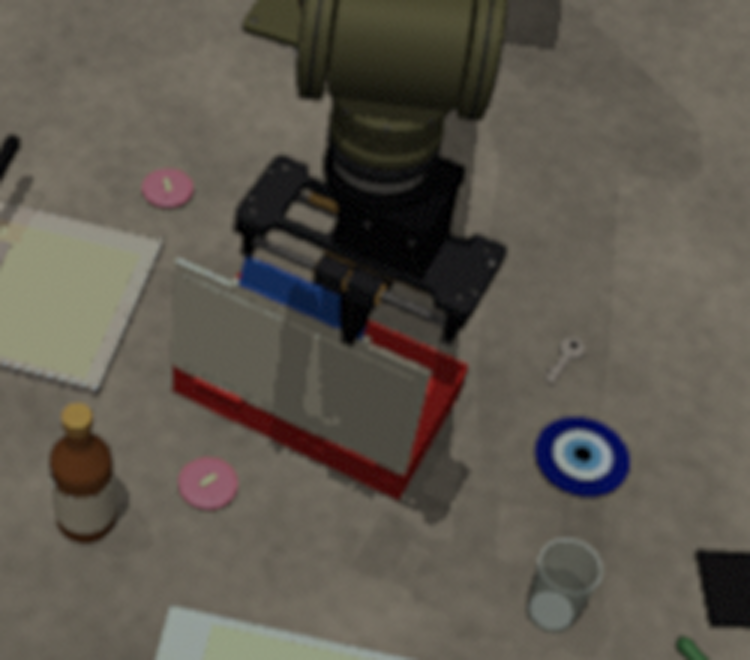

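Run:
```python
from h import *
c=robot.get_calibration('scene')
for th in [1.3,1.4,1.5,1.6,1.75]:
    o=[]
    for y in (.123,-.123):
        u=proj('scene',[*fr(CO,CY,.073-.146*np.cos(th)+.0025*np.sin(th),y),.0475+.146*np.sin(th)],c); o+=[(u[0]-200)*3,(u[1]-80)*3]
    print(th,np.array(o).round())
```

```text
1.3 [443. 346. 190. 235.]
1.4 [436. 355. 182. 243.]
1.5 [429. 366. 174. 252.]
1.6 [422. 378. 166. 263.]
1.75 [410. 398. 153. 281.]
```

>>> jog_arm --motion '[{"dx":0.01,"dy":-0.06,"dz":0.4,"ax":0,"ay":0,"az":0.003,"gripper":0},{"dx":0.01,"dy":-0.06,"dz":0.8,"ax":0,"ay":0,"az":0.003,"gripper":0},{"dx":0.01,"dy":-0.06,"dz":1,"ax":0,"ay":0,"az":0.003,"gripper":0}]'

```text
t: 43.8
ee_pos: [0.7033, 0.2491, 0.1982]
eef_rot: [3.139, 0.005, -0.09]
wrist_force: [-0.7, -0.2, -1.1]
grip_width: 0.0004
```

>>> jog_arm --motion '[{"dx":0,"dy":0,"dz":0.2,"ax":0,"ay":0,"az":0,"gripper":0},{"dx":0,"dy":0,"dz":0.36,"ax":0,"ay":0,"az":0,"gripper":0},{"dx":0,"dy":0,"dz":0.36,"ax":0,"ay":0,"az":0,"gripper":0},{"dx":0,"dy":0,"dz":0.36,"ax":0,"ay":0,"az":0,"gripper":0}]'

```text
t: 44.2
ee_pos: [0.7054, 0.2506, 0.1672]
eef_rot: [-3.142, -0.001, -0.089]
wrist_force: [0.8, 0.3, 0.7]
grip_width: 0.0004
```

Run:
```python
from h import *
for x,z in [(.0855,.1675),(.0252,.153),(-.0197,.1097),(-.035,.071),(-.037,.05)]:
    p=fr(CO,CY,x,.085); go([*p,z],CY,0)
```

```text
t 44.20 pos [0.7054 0.2506 0.1672] rot [-3.1415 -0.0005 -0.089 ] F [0.8318 0.341  0.6608] w 0.0004
  d [-0.6032 -0.0037 -0.0034] a [-0.     -0.0002 -0.0003]
t 44.20 pos [0.7054 0.2506 0.1672] rot [-3.1415 -0.0005 -0.089 ] F [0.8318 0.341  0.6608] w 0.0004
  d [-1.2062 -0.0033  0.1412] a [-0.     -0.0002 -0.0003]
t 44.20 pos [0.7054 0.2506 0.1672] rot [-3.1415 -0.0005 -0.089 ] F [0.8318 0.341  0.6608] w 0.0004
  d [-1.6555 -0.0029  0.574 ] a [-0.     -0.0002 -0.0003]
t 44.20 pos [0.7054 0.2506 0.1672] rot [-3.1415 -0.0005 -0.089 ] F [0.8318 0.341  0.6608] w 0.0004
  d [-1.8087 -0.0028  0.9609] a [-0.     -0.0002 -0.0003]
t 44.20 pos [0.7054 0.2506 0.1672] rot [-3.1415 -0.0005 -0.089 ] F [0.8318 0.341  0.6608] w 0.0004
  d [-1.8288 -0.0028  1.1709] a [-0.     -0.0002 -0.0003]
```

>>> jog_arm --motion '[{"dx":-0.2,"dy":0,"dz":0,"ax":0,"ay":0,"az":0,"gripper":0},{"dx":-0.4,"dy":0,"dz":0,"ax":0,"ay":0,"az":0,"gripper":0},{"dx":-0.55,"dy":0,"dz":0,"ax":0,"ay":0,"az":0,"gripper":0},{"dx":-0.7,"dy":0,"dz":0.01,"ax":0,"ay":0,"az":0,"gripper":0},{"dx":-0.85,"dy":0,"dz":0.04,"ax":0,"ay":0,"az":0,"gripper":0},{"dx":-1,"dy":0,"dz":0.07,"ax":0,"ay":0,"az":0,"gripper":0}]'

```text
t: 44.8
ee_pos: [0.607, 0.2603, 0.1629]
eef_rot: [-3.14, -0.006, -0.089]
wrist_force: [1.3, 0.4, -0.1]
grip_width: 0.0005
```

Run:
```python
from h import *
for x,z in [(.0252,.153),(-.0197,.1097),(-.035,.071),(-.037,.05)]:
    p=fr(CO,CY,x,.085); go([*p,z],CY,0)
grab('scene','s4',(200,80,450,300),3)
```

```text
t 44.80 pos [0.607  0.2603 0.1629] rot [-3.1395 -0.006  -0.0886] F [ 1.33    0.3658 -0.0708] w 0.0005
  d [-0.218   0.0059  0.0975] a [-0.001  -0.0029 -0.0001]
t 44.80 pos [0.607  0.2603 0.1629] rot [-3.1395 -0.006  -0.0886] F [ 1.33    0.3658 -0.0708] w 0.0005
  d [-0.6696  0.0068  0.5278] a [-0.001  -0.0029 -0.0001]
t 44.80 pos [0.607  0.2603 0.1629] rot [-3.1395 -0.006  -0.0886] F [ 1.33    0.3658 -0.0708] w 0.0005
  d [-0.8249  0.0076  0.9138] a [-0.001  -0.0029 -0.0001]
t 44.80 pos [0.607  0.2603 0.1629] rot [-3.1395 -0.006  -0.0886] F [ 1.33    0.3658 -0.0708] w 0.0005
  d [-0.8462  0.0081  1.1237] a [-0.001  -0.0029 -0.0001]
```

View pics/s4.png

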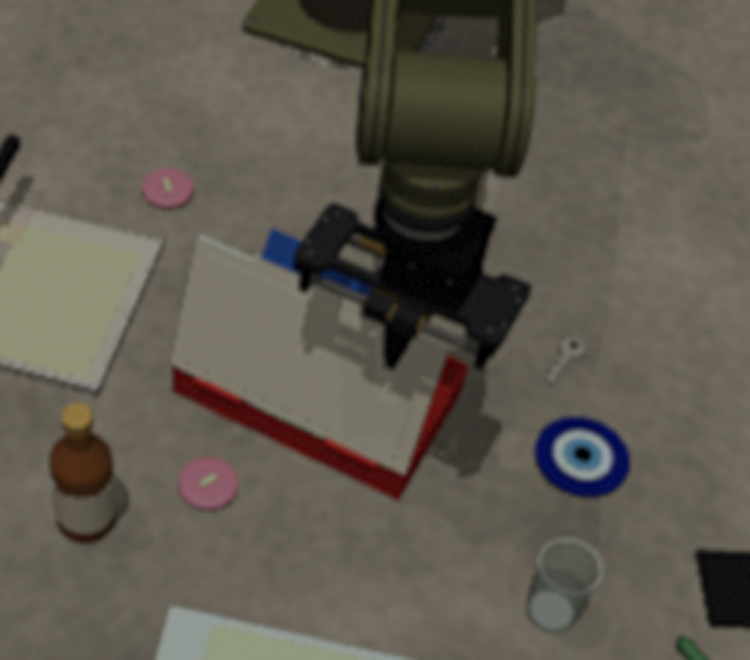

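>>> jog_arm --motion '[{"dx":-0.11,"dy":0,"dz":0.05,"ax":0,"ay":0,"az":0,"gripper":0},{"dx":-0.22,"dy":0,"dz":0.1,"ax":0,"ay":0,"az":0,"gripper":0},{"dx":-0.34,"dy":0,"dz":0.18,"ax":0,"ay":0,"az":0,"gripper":0},{"dx":-0.46,"dy":0,"dz":0.29,"ax":0,"ay":0,"az":0,"gripper":0},{"dx":-0.58,"dy":0,"dz":0.41,"ax":0,"ay":0,"az":0,"gripper":0},{"dx":-0.67,"dy":0,"dz":0.53,"ax":0,"ay":0,"az":0,"gripper":0},{"dx":-0.74,"dy":0,"dz":0.66,"ax":0,"ay":0,"az":0,"gripper":0},{"dx":-0.79,"dy":0,"dz":0.79,"ax":0,"ay":0,"az":0,"gripper":0},{"dx":-0.83,"dy":0,"dz":0.91,"ax":0,"ay":0,"az":0,"gripper":0},{"dx":-0.83,"dy":0,"dz":0.91,"ax":0,"ay":0,"az":0,"gripper":0}]'

```text
t: 45.85
ee_pos: [0.5208, 0.2667, 0.0657]
eef_rot: [3.139, 0.005, -0.088]
wrist_force: [-0.9, -0.1, 0.2]
grip_width: 0.001
```

Run:
```python
from h import *
for x,z in [(-.040,.05)]:
    p=fr(CO,CY,x,.085); go([*p,z],CY,0)
```

```text
t 45.85 pos [0.5208 0.2667 0.0657] rot [ 3.1394  0.0046 -0.0883] F [-0.8837 -0.1333  0.2085] w 0.0010
  d [-0.004  -0.0071  0.1574] a [0.001  0.0022 0.0001]
```

>>> jog_arm --motion '[{"dx":0,"dy":0,"dz":0.05,"ax":0,"ay":0,"az":0,"gripper":0},{"dx":0,"dy":0,"dz":0.1,"ax":0,"ay":0,"az":0,"gripper":0},{"dx":0,"dy":0,"dz":0.14,"ax":0,"ay":0,"az":0,"gripper":0},{"dx":0,"dy":0,"dz":0.15,"ax":0,"ay":0,"az":0,"gripper":0},{"dx":0,"dy":0,"dz":0.16,"ax":0,"ay":0,"az":0,"gripper":0},{"dx":0,"dy":0,"dz":0.165,"ax":0,"ay":0,"az":0,"gripper":0},{"dx":0,"dy":0,"dz":0.165,"ax":0,"ay":0,"az":0,"gripper":0}]'

```text
t: 46.55
ee_pos: [0.523, 0.2673, 0.0522]
eef_rot: [-3.142, -0.0, -0.088]
wrist_force: [0.9, 0.8, 0.2]
grip_width: 0.0005
```

>>> jog_arm --motion '[{"dx":0,"dy":0,"dz":0.01,"ax":0,"ay":0,"az":0,"gripper":0},{"dx":0,"dy":0,"dz":0.02,"ax":0,"ay":0,"az":0,"gripper":0},{"dx":0,"dy":0,"dz":0.02,"ax":0,"ay":0,"az":0,"gripper":0}]'

```text
t: 46.85
ee_pos: [0.5231, 0.2674, 0.0503]
eef_rot: [-3.141, -0.0, -0.088]
wrist_force: [-0.9, 0.1, 0.4]
grip_width: 0.0001
```

>>> jog_arm --motion '[{"dx":0,"dy":0,"dz":0.01,"ax":0,"ay":0,"az":0,"gripper":0},{"dx":0,"dy":0,"dz":0.02,"ax":0,"ay":0,"az":0,"gripper":0},{"dx":0,"dy":0,"dz":0.02,"ax":0,"ay":0,"az":0,"gripper":0}]'

```text
t: 47.15
ee_pos: [0.5232, 0.2674, 0.0501]
eef_rot: [3.141, 0.0, -0.088]
wrist_force: [-4.7, -2.3, 10.6]
grip_width: 0.0004
```

Run:
```python
from h import *
print(robot.observe()['ee_pos'],robot.observe()['wrist_force'])
grab('scene','s5',(200,80,450,300),3)
```

```text
[0.5232 0.2674 0.0501] [-4.7292 -2.2804 10.5636]
```

View pics/s5.png

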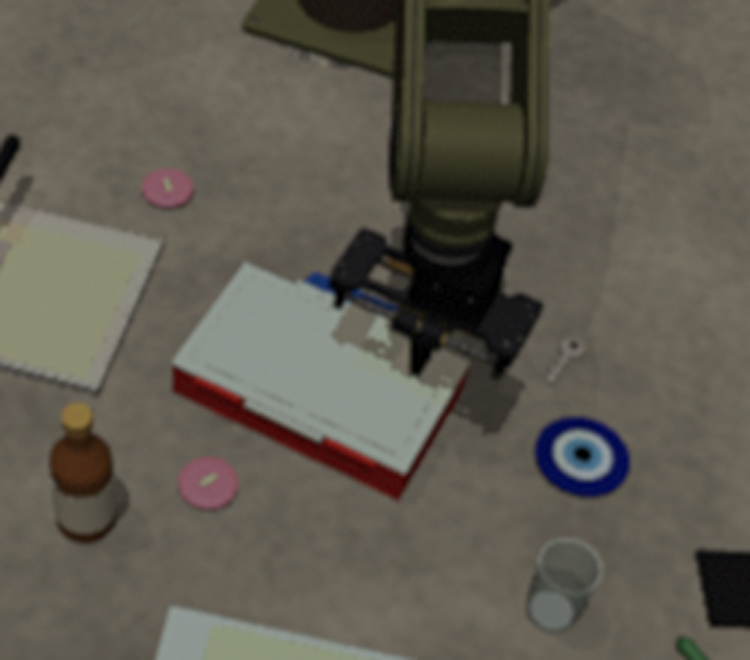

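>>> jog_arm --motion '[{"dx":0,"dy":0,"dz":-0.2,"ax":0,"ay":0,"az":0,"gripper":0},{"dx":0,"dy":0,"dz":-0.5,"ax":0,"ay":0,"az":0,"gripper":0},{"dx":-0.3,"dy":0.4,"dz":-0.5,"ax":0,"ay":0,"az":0,"gripper":0},{"dx":-0.55,"dy":0.8,"dz":-0.5,"ax":0,"ay":0,"az":0,"gripper":0},{"dx":-0.55,"dy":0.85,"dz":-0.5,"ax":0,"ay":0,"az":0,"gripper":0},{"dx":-0.55,"dy":0.85,"dz":-0.5,"ax":0,"ay":0,"az":0,"gripper":0},{"dx":-0.55,"dy":0.85,"dz":-0.5,"ax":0,"ay":0,"az":0,"gripper":0}]'

```text
t: 47.9
ee_pos: [0.4616, 0.188, 0.0987]
eef_rot: [-3.141, -0.001, -0.089]
wrist_force: [0.8, -0.0, -0.3]
grip_width: 0.0003
```

Run:
```python
from h import *
c=robot.get_calibration('wrist')
for x,z in [(-.098,.08),(-.098,.02)]:
    p=fr(CO,CY,x,.0); go([*p,z],CY,0)
grab('wrist','w30',scale=1.5)
grab('scene','s6',(200,80,450,300),3)
for q,z in [((-.078,.06),.0495),((-.078,-.06),.0495),((-.106,.06),.0517),((-.106,-.06),.0517),((-.073,.123),.05),((-.073,-.123),.05)]: print(np.array(proj('wrist',[*fr(CO,CY,*q),z],c))*1.5)
```

```text
t 47.90 pos [0.4616 0.188  0.0987] rot [-3.1408 -0.0015 -0.0886] F [ 0.8094 -0.0188 -0.2788] w 0.0003
  d [-0.0647  0.007   0.187 ] a [-0.0004 -0.0007 -0.0001]
t 47.90 pos [0.4616 0.188  0.0987] rot [-3.1408 -0.0015 -0.0886] F [ 0.8094 -0.0188 -0.2788] w 0.0003
  d [-0.0656  0.0075  0.787 ] a [-0.0004 -0.0007 -0.0001]
[277.0207 297.0242]
[505.259  297.1441]
[280.1599 347.7441]
[501.9204 347.7722]
[169.6191 288.3378]
[611.7902 288.5998]
```

View pics/w30.png

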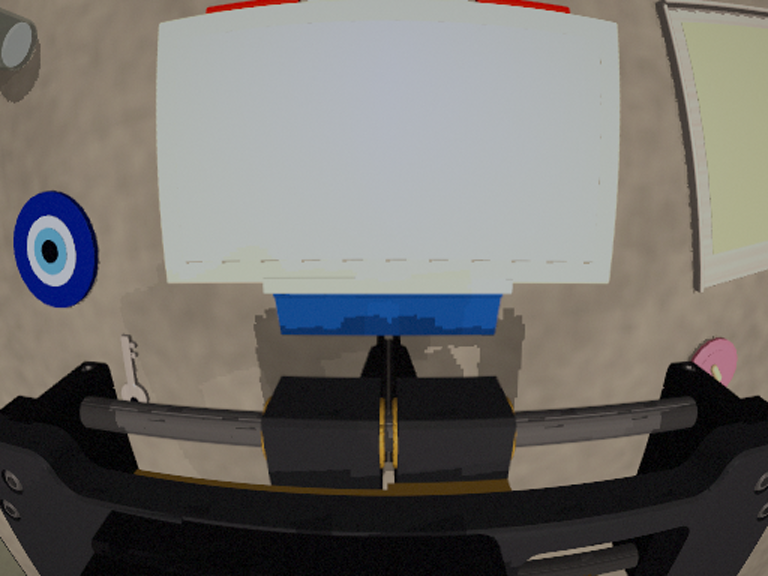

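View pics/s6.png

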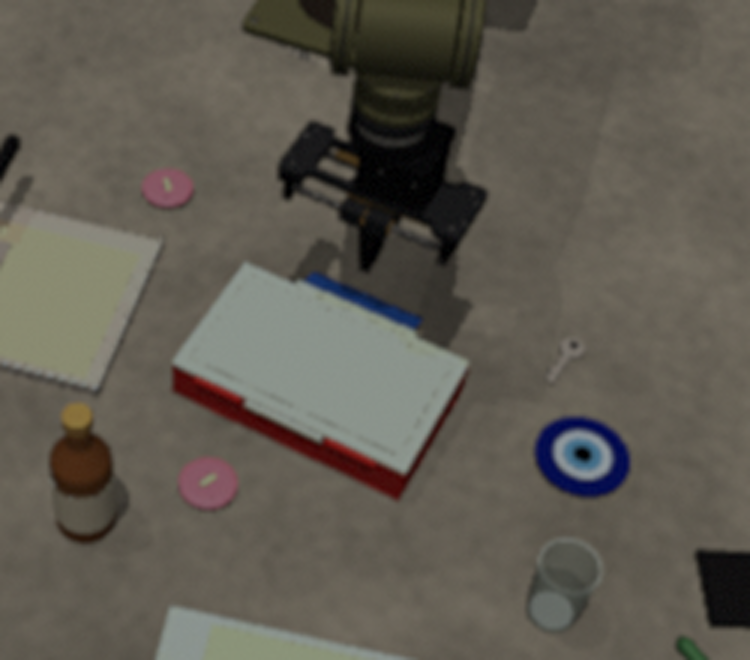

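>>> jog_arm --motion '[{"dx":-0.065,"dy":0,"dz":0.2,"ax":0,"ay":0,"az":0,"gripper":0},{"dx":-0.065,"dy":0,"dz":0.35,"ax":0,"ay":0,"az":0,"gripper":0},{"dx":-0.065,"dy":0,"dz":0.45,"ax":0,"ay":0,"az":0,"gripper":0},{"dx":-0.065,"dy":0,"dz":0.52,"ax":0,"ay":0,"az":0,"gripper":0},{"dx":-0.065,"dy":0,"dz":0.58,"ax":0,"ay":0,"az":0,"gripper":0},{"dx":-0.065,"dy":0,"dz":0.64,"ax":0,"ay":0,"az":0,"gripper":0},{"dx":-0.065,"dy":0,"dz":0.7,"ax":0,"ay":0,"az":0,"gripper":0},{"dx":-0.065,"dy":0,"dz":0.75,"ax":0,"ay":0,"az":0,"gripper":0},{"dx":-0.065,"dy":0,"dz":0.75,"ax":0,"ay":0,"az":0,"gripper":0}]'

```text
t: 48.9
ee_pos: [0.4538, 0.1879, 0.0222]
eef_rot: [3.141, 0.001, -0.088]
wrist_force: [0.6, -0.4, 0.2]
grip_width: 0.0006
```

Run:
```python
from h import *
for x,z in [(-.088,.022)]:
    p=fr(CO,CY,x,.0); go([*p,z],CY,0)
grab('wrist','w31',scale=1.5)
```

```text
t 48.90 pos [0.4538 0.1879 0.0222] rot [ 3.1411  0.001  -0.0883] F [ 0.6055 -0.3875  0.1684] w 0.0006
  d [ 0.1132 -0.0003  0.0022] a [0.0003 0.0005 0.0001]
```

View pics/w31.png

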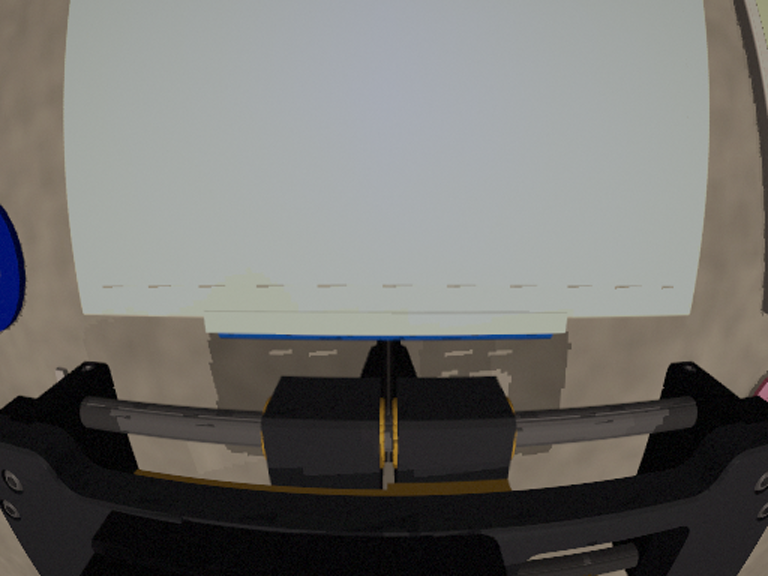

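>>> jog_arm --motion '[{"dx":0.04,"dy":0,"dz":0,"ax":0,"ay":0,"az":0,"gripper":0},{"dx":0.08,"dy":0,"dz":0,"ax":0,"ay":0,"az":0,"gripper":0},{"dx":0.1,"dy":0,"dz":0,"ax":0,"ay":0,"az":0,"gripper":0},{"dx":0.11,"dy":0,"dz":0,"ax":0,"ay":0,"az":0,"gripper":0},{"dx":0.11,"dy":0,"dz":0,"ax":0,"ay":0,"az":0,"gripper":0}]'

```text
t: 49.45
ee_pos: [0.4633, 0.1869, 0.0222]
eef_rot: [3.141, 0.005, -0.089]
wrist_force: [-6.4, 1.0, -0.3]
grip_width: 0.0001
```

>>> jog_arm --motion '[{"dx":0.01,"dy":0,"dz":0,"ax":0,"ay":0,"az":0,"gripper":0},{"dx":0.02,"dy":0,"dz":0,"ax":0,"ay":0,"az":0,"gripper":0},{"dx":0.02,"dy":0,"dz":0,"ax":0,"ay":0,"az":0,"gripper":0}]'

```text
t: 49.75
ee_pos: [0.4633, 0.1869, 0.022]
eef_rot: [3.14, 0.009, -0.089]
wrist_force: [-13.2, 1.0, 4.9]
grip_width: 0.0001
```

>>> jog_arm --motion '[{"dx":0.01,"dy":0,"dz":0,"ax":0,"ay":0,"az":0,"gripper":0},{"dx":0.01,"dy":0,"dz":0,"ax":0,"ay":0,"az":0,"gripper":0},{"dx":0.01,"dy":0,"dz":0,"ax":0,"ay":0,"az":0,"gripper":0}]'

```text
t: 50.05
ee_pos: [0.4633, 0.1869, 0.0219]
eef_rot: [3.14, 0.012, -0.089]
wrist_force: [-17.2, 0.6, 7.6]
grip_width: 0.0003
```

>>> jog_arm --motion '[{"dx":-0.2,"dy":0,"dz":0,"ax":0,"ay":0,"az":0,"gripper":0},{"dx":-0.5,"dy":0,"dz":0,"ax":0,"ay":0,"az":0,"gripper":0},{"dx":-0.6,"dy":0,"dz":0,"ax":0,"ay":0,"az":0,"gripper":0},{"dx":-0.6,"dy":0,"dz":-0.5,"ax":0,"ay":0,"az":0,"gripper":0},{"dx":-0.6,"dy":0,"dz":-1,"ax":0,"ay":0,"az":0,"gripper":0},{"dx":-0.6,"dy":0,"dz":-1,"ax":0,"ay":0,"az":0,"gripper":0}]'

```text
t: 50.65
ee_pos: [0.4148, 0.1941, 0.1323]
eef_rot: [-3.135, -0.017, -0.088]
wrist_force: [0.8, 1.0, 0.1]
grip_width: 0.0003
```

Run:
```python
from h import *
grab('wrist','w32',scale=1.5)
grab('scene','s7',scale=1.5)
grab('top','t3',scale=1.5)
s=robot.observe(); print(s['t'],s['ee_pos'],s['wrist_force'])
```

```text
50.8 [0.4093 0.1922 0.1238] [-0.3737  0.0985  0.2263]
```

View pics/w32.png

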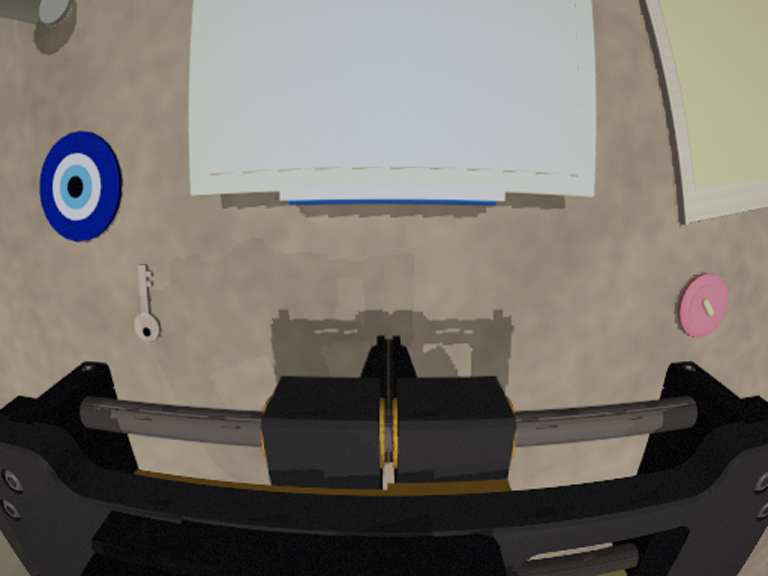

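View pics/s7.png

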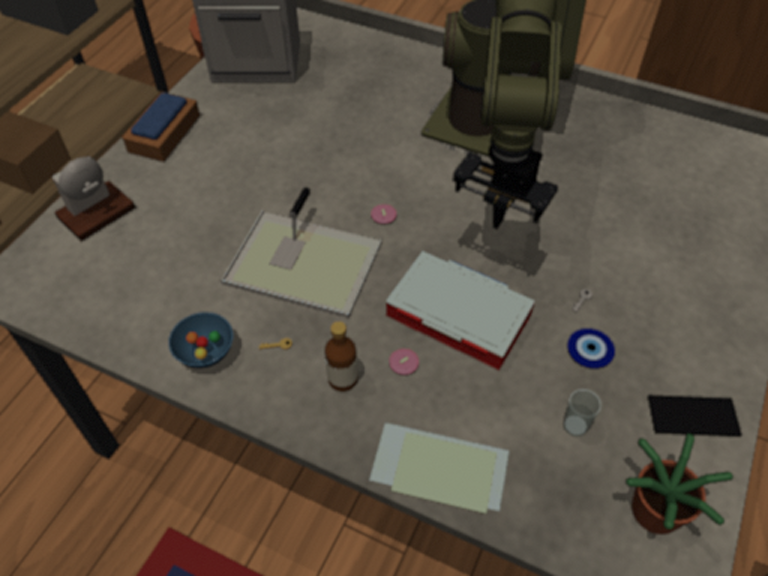

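View pics/t3.png

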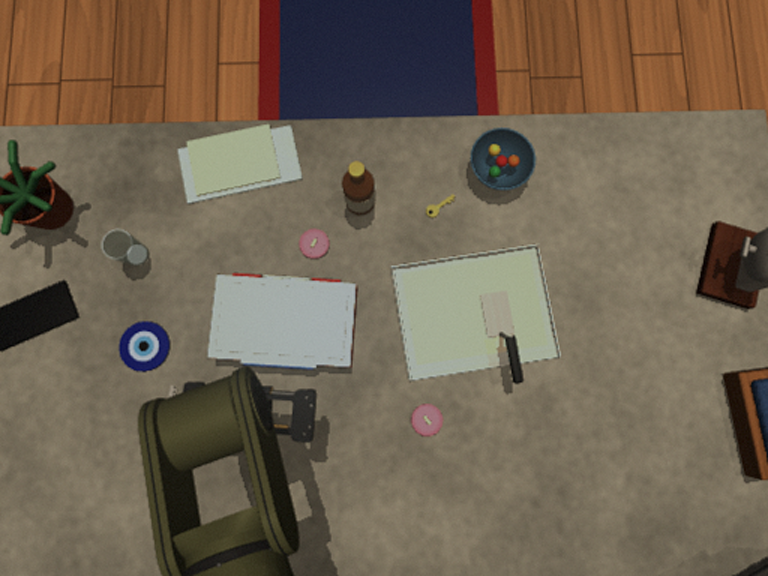

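Run:
```python
from h import *
c=robot.get_calibration('wrist')
crop('w32','w32c',180,120,350,150,4)
for v in (200,206):
  for z in (.02,.0475): print(v,z,incont(px('wrist',390/1.5,v/1.5,z,c)))
```

```text
200 0.02 [-0.0848  0.0002]
200 0.0475 [-0.0827  0.0003]
206 0.02 [-0.0885  0.0002]
206 0.0475 [-0.086   0.0003]
```

View pics/w32c.png

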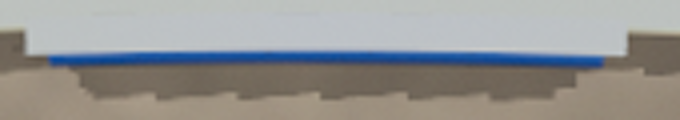

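```bash
python3 - <<'E'
from h import *
c=robot.get_calibration('wrist')
grab('wrist','w33')
im=cv2.imread('pics/w33_raw.png'); 
for u in (220,260,300):
  col=im[100:180,u].astype(int); b=np.where(col[:,0]-col[:,2]>60)[0]+100; print(u,b)
  for v in (b.min()-.5,b.max()+.5):
    for z in (.02,.0475): print('  ',v,z,incont(px('wrist',u,v,z,c)))
E
python3 -c "
import sys;sys.path.insert(0,'.')
import os;os.chdir('.')
from h import *
crop('w33','w33c',180,110,350,150,4)"
```

```text
220 [126 127 128]
   125.5 0.02 [-0.0772  0.037 ]
   125.5 0.0475 [-0.0758  0.0334]
   128.5 0.02 [-0.08   0.037]
   128.5 0.0475 [-0.0784  0.0334]
260 [126 127]
   125.5 0.02 [-0.0775  0.0002]
   125.5 0.0475 [-0.0762  0.0003]
   127.5 0.02 [-0.0794  0.0002]
   127.5 0.0475 [-0.0778  0.0003]
300 [126 127 128]
   125.5 0.02 [-0.0771 -0.0366]
   125.5 0.0475 [-0.0758 -0.0328]
   128.5 0.02 [-0.0799 -0.0367]
   128.5 0.0475 [-0.0783 -0.0329]
```

View pics/w33c.png

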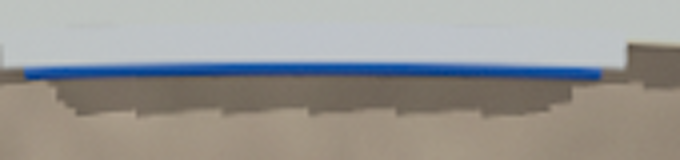

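Run:
```python
from h import *
print(robot.close_job())
```

```text
the job is handed in; nothing more can be done
None
```

I packed all four almond biscuits into the red container, shut the lid, then pressed the clip home, and handed the job in at about 51 s.

- **Biscuits:** I lifted each one with the server, never the gripper. Before I shut the lid, the camera showed all four lying almond side up along the far wall. I nudged three of them 1–7 mm sideways with the blade to make room for the fourth.
- **Server:** it lies blade down and flat on the empty sheet.
- **Lid:** it was pushed down to its stop, where the force reached 10.6 N and the finger tip was at 50.1 mm, the lid's expected top height.
- **Clip:** I swung it down after the lid was shut. It stopped firmly against the wall at 17 N, and its outer face measured at x = -0.0795 m in the container's frame, against about -0.080 m expected when fully shut.
- **Everything else:** in the last scene and top pictures, the other things look unmoved. The arm was touching nothing when I handed in.

One reading disagreed: my first camera check of the clip was about 5 mm off because the arm was still settling. Repeating it with the arm still gave the value above.

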